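# Fetch the nail tray from behind the things on the hall shelf

## Robot

A 6-joint arm with a two-finger parallel gripper is mounted at the origin on the work surface. World frame = base frame: x ahead of the robot, y to its left, z up, the work surface at z = 0. Lengths are in m, angles in rad, forces in N, time in s.
With the tool pointing down it reaches from about 0.4 to 0.825 m from the base axis. Payload 7 kg.
Tool frame: the origin (TCP) lies midway between the tips of the shut fingers; the grasp point (between the pads) lies bot.hold_point_z behind it (bot.hold_point_z is the distance from the TCP to the grasp point, in m); z points along the fingers, y is the line along which they close (so a half turn about z gives the same grasp; the last joint's range is limited). The gripper opens to 85 mm and grips with 20 to 120 N. Pads are 22 mm wide; open, the fingers measure 114 mm over their backs; the gripper's body (76 mm by 85 mm) begins 54 mm behind the grasp point. The pads swing forward as they close: fully open they stand 13 mm farther back than shut.
Start: joints at [1.512, 0.359, 0.012, 0, -1.224, -0.288], TCP at [0.229, 0.635, 0.231] pointing down, gripper open.
Joint ranges: [-3.07, 3.07], [-1.43, 2.12], [-1.02, 1.25], [-3.03, 1.67], [-3.05, -0], [-3.03, 3.03]. Speed limits (rad/s): [2.39, 2.39, 3.01, 3.14, 3.14, 3.14].

## Interface

Orientations are given as a 3x3 rotation matrix whose columns are the frame's x, y, z axes.
In Python, from plant import telemetry, optics, bot gives the robot as it stands.
- The arm moves only by the tool step_arm, never from a script. Its argument "steps" is a list of rows, each an object with "dp": the shift along the tool's x, y, z in units of 30 mm (1.0 is 30 mm), a list of three; "turn": the turn, a rotation vector about the tool's x, y, z in units of 8 degrees (1.0 is 8 degrees), a list of three; "claw": the opening, from 0 (shut) to 1 (fully open). In form: [{"dp": [dx, dy, dz], "turn": [ax, ay, az], "claw": claw}, ...]. A call has 1 to 8 rows; each row shifts and turns the commanded pose from where the row before left it, along the tool's axes as they then stand; what a row does not reach is not made up. A row lasts 1/10 s, in which the tool goes at most 50 mm and 8.59 degrees, less where a joint would pass 70% of its speed; a pose out of reach is approached as far as the arm can. A call is refused whole if a number of a shift passes 1 or a number of a turn 1, either way. A call with a gripper value outside its range is refused whole. The fingers move at their own pace and stop on an object; "newtons" is the grip in N (left out, the last holds). Time passes only in rows, so rows that do not move let the fingers close. It gives the time, the measured TCP pose, the force, the opening and the grip force at its end, in the units of the state.
- telemetry.read_state(): the state, without advancing time (a new reading comes with each control period).
- optics.capture(name): name is "side" or "top"; returns the picture (384x512x3 uint8, blue, green, red); there is no depth.
- optics.camera_model(name): a dict with "camera_matrix" (3x3 intrinsics, pixels), "rvec" (rotation vector, rad) and "tvec" (3), from world to camera coordinates, as OpenCV has them. Camera axes: x right, y down, z forward; pixel columns grow to the right and rows downward; lengths in m; the calibration is good to about 2 mm. A picture is of the moment at which its call begins. camera_model takes no time and is no camera call.
- bot.sign_off(): hands the job in; it is judged then, once.
The state is a dict: "time_s": time; "q": joint angles; "dq": joint speeds; "tau": joint torques, N m; "position": TCP position; "eef_rot": TCP orientation; "force": force on the tool from outside, world axes, zero at the start; "moment": the same for the moment, N m; "finger_gap": finger opening in m; "finger_force": force on a finger pad.
Only numpy, scipy, OpenCV 4.12 (cv2) and the standard library are available. Lean on these libraries where they do the work, as an engineer would, in place of code of your own. Each camera call takes 0.05 s, during which the arm holds its last target. There are 200 camera calls.

## Task

I am about to hang a picture and need the teal nail tray, which is pushed back half under the white shelf riser. First clear the three things standing in front of it (chrome rail slider, glass paperweight, hook case) onto the grey mat, then draw the tray out, keeping it level so that no nails spill, and set it down in the large empty bay of the plywood carrying tray. Then put the three things back, each upright on the very spot where it stood at the start, and do not shift the little round tin or the carton beside the tray.

Things in the scene. Friction and masses are not known exactly. Their poses are not given: they have to be found in the camera images.
- tray_center (a point): Teal plastic nail tray, open, with nails: 130 mm (x) by 50 mm (y), 30 mm high, walls 3 mm, 0.14 kg, loose. Point: its centre, 15 mm up. A 12 mm pull tab is on its -x end. At the start 75 mm of it shows in front of the riser, 55 mm is underneath: slide it 60 mm or more outward (riser's -x) before lifting. Grip its long sides (50 mm) about 25 mm from the middle towards the tab.
- riser_front (a point): White bent-steel shelf riser, fixed: 150 mm deep (x), 280 mm wide (y), top 58 mm and underside 55 mm above the shelf, a leg at each end, open at front and back. A key bowl and a plant (fixed) stand on it, left and right. Point: middle of its front edge, at the top; x points in under the riser, -x is the way the tray is drawn out.
- slider_center (a point): Chrome picture rail slider: block 30 mm (x) by 44 mm (y), 42 mm high, with a channel along y in its top; a screw at its +y end and a small hook at its -y end make it 73 mm long. 0.2 kg, loose. Point: the block's centre, 21 mm up. Grasp across the 30 mm. Slider, paperweight and case stand in a row in front of it, in any order.
- paperweight_center (a point): Round glass paperweight, clear with a pale core, 56 mm across at 24 mm height, flat foot 38 mm across, 50 mm high, 0.22 kg, loose. Point: its centre, 25 mm up. It is round: its own yaw means nothing.
- case_center (a point): Plastic hook case lying flat: grey box, clear lid over small brass hooks, 50 mm (x) by 70 mm (y), 30 mm high, 0.12 kg, loose. Point: its centre, 15 mm up. Grasp across the 50 mm. The row of three runs along the riser's y, about 84 mm apart, centres 70 mm in front of the tray's end (tab 58 mm); case and slider lie with their y along the row; 30 mm is free behind each.
- mat_center (a point): grey felt mat, fixed, flat on the shelf at the left or right side: 240 mm (x) by 130 mm (y), 3 mm thick. The point is the centre of its top.
- carrier_bay (a point): low plywood carrying tray, fixed, on the side opposite the mat. It has a large empty bay, and beyond a partition on its +x side a small one with tape measure and pencil. The point is the centre of the large bay's floor, 4 mm above the shelf; the bay is 160 mm (x) by 120 mm (y) inside, its walls stand 20 mm above that floor.
- tin_center (a point): small round metal tin, 46 mm across, 34 mm high, loose, not to be moved; it stands beside the tray, in front of the riser's +y half. The point is its centre, 17 mm up.
- plug_box_center (a point): small plain carton, 60 mm (x) by 38 mm (y), 36 mm high, loose, not to be moved; it stands beside the tray, in front of the riser's -y half. The point is its centre, 18 mm up.

How it is judged:
By the outcome, as a careful person would: the job done as asked, in the order asked, and still so for the second after the job is handed in, with the robot touching nothing.
It also fails if it takes over 138 s, if anything falls off the work surface, if the arm or the gripper's body presses on something with over 40 N, if the wrist force passes 120 N, or if a joint passes its speed limit or range.

## Working session

There is one attempt and no reset: what is moved stays moved. The work goes in short steps, Python scripts to look and compute and a tool call to move; the robot and the scene stay as the last step left them, time stands still between calls to the robot, and variables do not carry over. Pictures are saved under pics/ and viewed, at most 15 in all, crops included, and the job is handed in when it is done.

Besides the shell and the picture viewer there is one more tool, called after ">>>" as name([rows], argument=value, ...), one row to a line, values as JSON. step_arm: Moves the arm, as the interface text tells. Its arguments: {"type":"object","properties":{"steps":{"type":"array","items":{"type":"object","properties":{"dp":{"type":"array","items":{"type":"number"}},"turn":{"type":"array","items":{"type":"number"}},"claw":{"type":"number"}}}},"newtons":{"type":"number"}},"required":["steps"]}

```bash
ls; mkdir -p pics
python3 - <<'E'
from plant import telemetry, optics, bot
import cv2
for n in("top","side"):
    cv2.imwrite(f"pics/{n}0.png",optics.capture(n)); m=optics.camera_model(n); print(n,m)
s=telemetry.read_state(); print(s); print(bot.hold_point_z)
E
```

```text
pics
top {'camera_matrix': array([[468.91980904,   0.        , 245.58621896],
       [  0.        , 468.91980904, 194.41642111],
       [  0.        ,   0.        ,   1.        ]]), 'rvec': array([ 2.13751256, -2.19738798,  0.09845047]), 'tvec': array([0.030546  , 0.58896796, 1.0652379 ])}
side {'camera_matrix': array([[401.26414561,   0.        , 266.58930624],
       [  0.        , 401.26414561, 197.61842823],
       [  0.        ,   0.        ,   1.        ]]), 'rvec': array([ 2.24164701, -0.86439287,  0.36923004]), 'tvec': array([-0.42164641,  0.33922595,  0.71292159])}
{'time_s': 0.1, 'q': array([ 1.51211039e+00,  3.59294915e-01,  1.11618865e-02, -2.71403452e-04,
       -1.22412555e+00, -2.88104740e-01]), 'dq': array([-0.0018725 , -0.00190865,  0.00199999,  0.00153395, -0.00088611,
        0.001494  ]), 'tau': array([-1.97661539e-03, -5.84766197e+01,  2.94106185e+01,  6.95463806e+00,
       -3.25606030e-03,  1.48556325e-06]), 'position': array([0.22930843, 0.63439942, 0.2304822 ]), 'eef_rot': array([[ 9.40436961e-01, -3.39967948e-01, -3.40581812e-04],
       [-3.39968076e-01, -9.40435867e-01, -1.44475386e-03],
       [ 1.70874654e-04,  1.47448687e-03, -9.99998898e-01]]), 'force': array([ 0.29002744, -0.40909792, -0.7353628 ]), 'moment': array([-0.05017997, -0.03285686, -0.01844437]), 'finger_force': 0.0, 'finger_gap': 0.08533244081712858}
0.0187
```

View pics/top0.png

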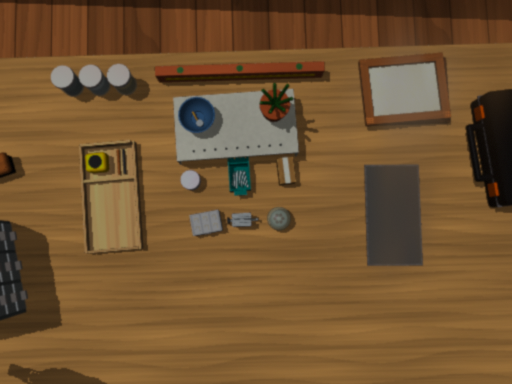

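View pics/side0.png

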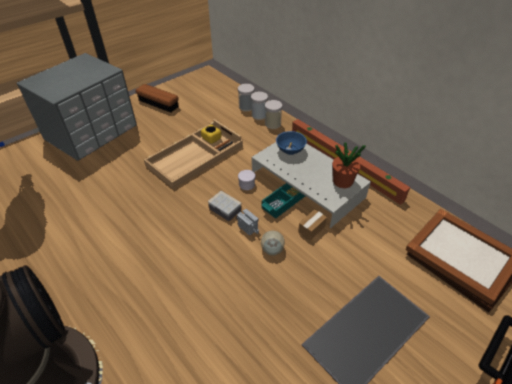

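Top view: riser at cols 175–298 and rows 92–162, with tray (239,175), tin (190,180), carton (287,170), case (206,223), slider (241,220), paperweight (279,218), mat (393,215) and carrier bay (115,217). The side view shows all of these too. Next I'll view enlarged crops and take rough world coordinates.

```bash
cat > h.py <<'E'
import cv2, numpy as np
from plant import telemetry, optics, bot
CM={n:optics.camera_model(n) for n in("top","side")}
def ray(n,uv):
    m=CM[n];R=cv2.Rodrigues(m["rvec"])[0];t=m["tvec"]
    d=R.T@np.linalg.solve(m["camera_matrix"],[uv[0],uv[1],1.]);return -R.T@t,d
def plane(n,uv,z):
    c,d=ray(n,uv);return c+d*(z-c[2])/d[2]
def tri(a,b):
    (c1,d1),(c2,d2)=ray("top",a),ray("side",b)
    s=np.linalg.lstsq(np.c_[d1,-d2],c2-c1,rcond=None)[0];p,q=c1+s[0]*d1,c2+s[1]*d2
    return (p+q)/2,np.linalg.norm(p-q)
def proj(n,p):
    m=CM[n];return cv2.projectPoints(np.array(p,float).reshape(-1,1,3),m["rvec"],m["tvec"],m["camera_matrix"],None)[0].reshape(-1,2)
E
python3 - <<'E'
from h import *
np.set_printoptions(precision=4,suppress=True)
for k,uv,z in [("tray",(239,175),.03),("tin",(190,180),.034),("carton",(287,170),.036),("case",(206,223),.03),("slider",(241,220),.042),("pw",(279,218),.05),("mat",(393,215),.003),("bay",(115,217),.004),("riserL",(177,162),.058),("riserR",(299,155),.058),("riserBL",(174,97),.058)]:
    print(k,plane("top",uv,z))
print(proj("top",[[0,0,0]]))
a=cv2.imread("pics/top0.png")[145:245,165:305];cv2.imwrite("pics/tc.png",cv2.resize(a,None,fx=5.5,fy=5.5,interpolation=2))
a=cv2.imread("pics/side0.png")[140:270,200:350];cv2.imwrite("pics/sc.png",cv2.resize(a,None,fx=4.5,fy=4.5,interpolation=2))
E
```

```text
tray [0.6356 0.0284 0.03  ]
tin [0.6265 0.1429 0.034 ]
carton [ 0.6433 -0.0837  0.036 ]
case [0.5255 0.1078 0.03  ]
slider [0.5297 0.0263 0.042 ]
pw [ 0.5315 -0.0604  0.05  ]
mat [ 0.5333 -0.3339  0.003 ]
bay [0.5467 0.3268 0.004 ]
riserL [0.6657 0.1691 0.058 ]
riserR [ 0.6739 -0.1105  0.058 ]
riserBL [0.8186 0.1741 0.058 ]
[[259.0326 453.6813]]
```

View pics/tc.png

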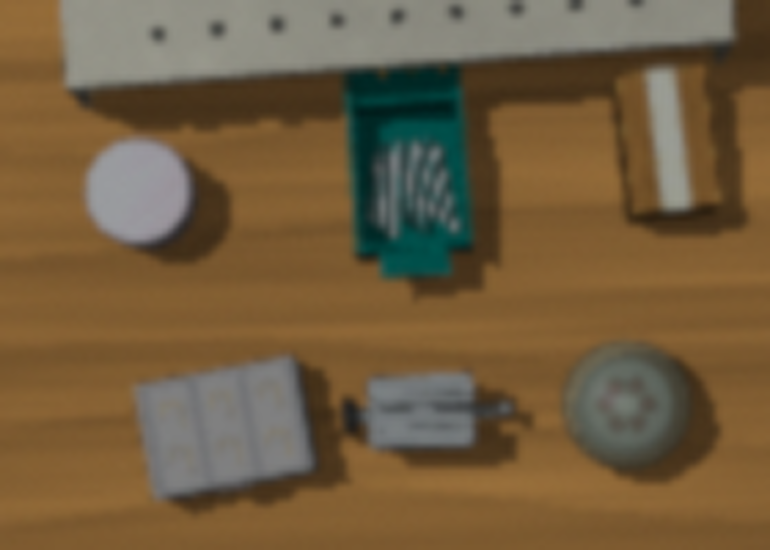

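View pics/sc.png

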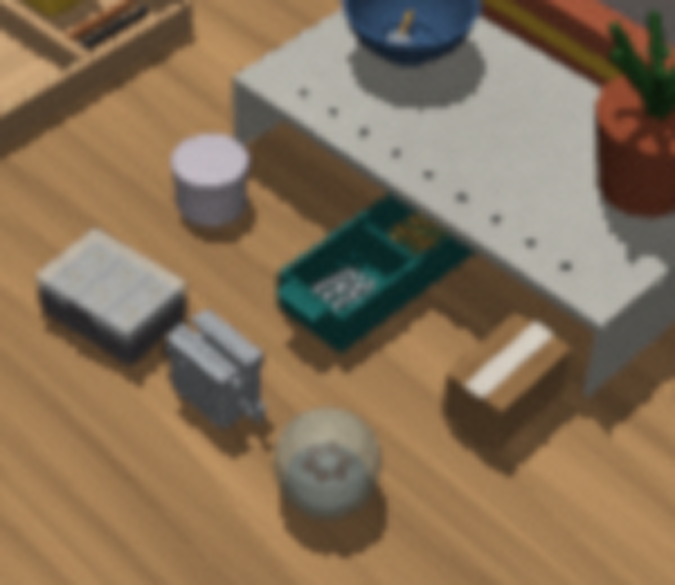

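The crops are clear. In the top crop (px) the case corners are (137,385),(293,355),(315,470),(158,498), the slider block runs (369,380)–(474,446), the paperweight centre is (629,404), the tin (138,191), and the tray's front end (355,255)–(470,247). All match in the side crop, so I'll triangulate these points.

Run:
```python
from h import *
np.set_printoptions(precision=4,suppress=True)
T=lambda x,y:((x+.5)/5.5-.5+165,(y+.5)/5.5-.5+145)
S=lambda x,y:((x+.5)/4.5-.5+200,(y+.5)/4.5-.5+140)
P={"case":[((137,385),(97,232)),((293,355),(185,293)),((315,470),(125,335)),((158,498),(40,283))],
"slider":[((369,380),(200,313)),((472,372),(262,352)),((474,444),(222,375)),((371,448),(167,333))],
"pw":[((629,404),(328,463))],"tin":[((138,191),(210,160))],
"tray":[((355,255),(280,283)),((470,247),(340,326))],
"carton":[((614,75),(520,318)),((705,66),(570,350)),((720,207),(497,408)),((630,217),(450,373))],
"riser":[((68,88),(235,80)),((733,40),(603,325))]}
Z=dict(case=.03,slider=.042,pw=.024,tin=.034,tray=.03,carton=.036,riser=.058)
for k,v in P.items():
    q=[tri(T(*a),S(*b)) for a,b in v]; print(k,"tri",np.mean([x[0] for x in q],0),"z",np.array([x[0][2] for x in q]),"gap",max(x[1] for x in q))
    w=np.array([plane("top",T(*a),Z[k]) for a,_ in v]); ws=np.array([plane("side",S(*b),Z[k]) for _,b in v])
    print("   top",w.mean(0)[:2],"side",ws.mean(0)[:2])
    if len(v)>1: 
        for W in(w,ws):
            e=W[0]-W[1]; 
            if len(v)==4:e=(W[0]-W[1]+W[3]-W[2])/2; f=(W[0]-W[3]+W[1]-W[2])/2; print("   yaw",np.arctan2(-e[0],e[1]),np.arctan2(f[1],f[0]),"sizes x",np.linalg.norm(f),"y",np.linalg.norm(e))
            else: print("   yaw",np.arctan2(-e[0],e[1]),np.linalg.norm(e))
for s in [((345,80),(355,255)),((462,70),(470,247))]:
    a,b=[plane("top",T(*x),.03) for x in s];print("tray side",a[:2],b[:2],np.arctan2(*(a-b)[[1,0]]))
print("mat",np.mean([plane("top",p,.003) for p in[(365,165),(418,164),(422,265),(367,265)]],0))
print([plane("top",p,.003)[:2] for p in[(365,165),(418,164),(422,265),(367,265)]])
print("bay outer",[plane("top",p,.024)[:2] for p in[(82,181),(137,177),(142,249),(88,253)]])
```

```text
case tri [0.528  0.1092 0.022 ] z [0.0235 0.0173 0.0264 0.021 ] gap 0.0020152842539845443
   top [0.5273 0.1087] side [0.5238 0.1028]
   yaw 0.1556901344369208 0.1675289162318228 sizes x 0.04895930515207372 y 0.06706993609946442
   yaw 0.13389934884454996 0.13918670484347131 sizes x 0.046318608461541774 y 0.06590851432679584
slider tri [0.5313 0.0258 0.0412] z [0.0371 0.0403 0.0451 0.0422] gap 0.0030943080726497274
   top [0.5312 0.0257] side [0.5309 0.0251]
   yaw 0.0306245928029337 0.002231069343842968 sizes x 0.029196274686417154 y 0.04303291304405615
   yaw 0.1054426276373156 -0.05455260084789371 sizes x 0.0241289583310722 y 0.04232424602918437
pw tri [ 0.5328 -0.0622  0.0219] z [0.0219] gap 0.00028922507553461464
   top [ 0.5326 -0.062 ] side [ 0.5317 -0.0634]
tin tri [0.6291 0.1436 0.0309] z [0.0309] gap 0.0012967579363480353
   top [0.6281 0.1436] side [0.6275 0.1407]
tray tri [0.6017 0.0276 0.019 ] z [0.0171 0.0208] gap 0.0028186136787929123
   top [0.5997 0.028 ] side [0.5955 0.0196]
   yaw 0.041721846857215285 0.04891444638252067
   yaw 0.060802342317733356 0.04542136151900
[... 229 characters left out ...]
53265515684889
   yaw 0.059235326375419575 0.030344314422184784 sizes x 0.0571078564097008 y 0.033075197441457566
riser tri [0.6767 0.0299 0.0539] z [0.0528 0.055 ] gap 0.002669115100391738
   top [0.6751 0.0305] side [0.6746 0.0261]
   yaw 0.04422275171378168 0.2776142371622939
   yaw 0.05076028060761362 0.27607815066385344
tray side [0.674  0.0549] [0.5987 0.0524] 0.03300291082521686
tray side [0.6768 0.0048] [0.6007 0.0035] 0.01677275158713315
mat [ 0.5351 -0.3339  0.003 ]
[array([ 0.655 , -0.2738]), array([ 0.6538, -0.4007]), array([ 0.4141, -0.3949]), array([ 0.4176, -0.2662])]
bay outer [array([0.6327, 0.399 ]), array([0.6385, 0.2691]), array([0.4695, 0.2582]), array([0.4637, 0.3839])]
```

Heights and sizes agree well enough: slider 41 mm, pw centre about 22 mm, riser front at (0.675, 0.030) with yaw about 0.044, case yaw about 0.155. Now moving: first the turn for the case.

>>> step_arm([
  {"turn":[0,0,0.957],"claw":0.85},
  {"turn":[0,0,0.957],"claw":0.85},
  {"turn":[0,0,0.957],"claw":0.85},
  {"turn":[0,0,0.957],"claw":0.85},
  {"turn":[0,0,0.957],"claw":0.85},
  {"turn":[0,0,0.957],"claw":0.85},
  {"turn":[0,0,0.957],"claw":0.85},
  {"turn":[0,0,0.957],"claw":0.85},
])

```text
invalid input at $.steps[0]: expected keys dp, turn, claw
```

```bash
cat >> h.py <<'E'
def to(x,y,z,a=None,ref=None):
    "shift in tool axes and turn about tool z, in units, from the measured pose (or ref=(pos,a)) to TCP x,y,z,yaw a"
    s=telemetry.read_state();p,R=s["position"],s["eef_rot"]
    ca=np.arctan2(R[1,0],R[0,0])
    print("at",p.round(4),"a",ca.round(4),"tilt",R[:2,2].round(4),"gap",s["finger_gap"].round(4),"F",s["force"].round(1),"grip",s["finger_force"].round(1),"t",s["time_s"],"q6",s["q"][[0,5]].round(2))
    if a is None:a=ca
    d=np.array([x,y,z])-p
    for nm,yw in(("before turn",ca),("after turn",a)):
        X=np.array([np.cos(yw),np.sin(yw),0]);Y=np.array([np.sin(yw),-np.cos(yw),0])
        print(nm,"units",(np.array([d@X,d@Y,-d[2]])/.03).round(3))
    print("turn units",round(np.degrees(ca-a)/8,3))
E
python3 - <<'E'
from h import *
to(.527,.108,.15,-1.416)
E
```

```text
Traceback (most recent call last):
  File "h.py", line 19, in to
    print("at",p.round(4),"a",ca.round(4),"tilt",R[:2,2].round(4),"gap",s["finger_gap"].round(4),"F",s["force"].round(1),"grip",s["finger_force"].round(1),"t",s["time_s"],"q6",s["q"][[0,5]].round(2))
                                                                        ^^^^^^^^^^^^^^^^^^^^^
AttributeError: 'float' object has no attribute 'round'
```

```bash
sed -i 's/s\["finger_gap"\].round(4)/round(s["finger_gap"],4)/; s/s\["finger_force"\].round(1)/round(s["finger_force"],1)/' h.py
```

>>> step_arm([
  {"dp":[0,0,0],"turn":[0,0,0.957],"claw":0.85},
  {"dp":[0,0,0],"turn":[0,0,0.957],"claw":0.85},
  {"dp":[0,0,0],"turn":[0,0,0.957],"claw":0.85},
  {"dp":[0,0,0],"turn":[0,0,0.957],"claw":0.85},
  {"dp":[0,0,0],"turn":[0,0,0.957],"claw":0.85},
  {"dp":[0,0,0],"turn":[0,0,0.957],"claw":0.85},
  {"dp":[0,0,0],"turn":[0,0,0.957],"claw":0.85},
  {"dp":[0,0,0],"turn":[0,0,0.957],"claw":0.85},
])

```text
time_s: 0.9
position: [0.2293, 0.6345, 0.2307]
eef_rot: [[0.149, -0.989, -0.0], [-0.989, -0.149, -0.001], [0.001, 0.0, -1.0]]
force: [0.8, -0.4, -0.1]
finger_gap: 0.0725
finger_force: 0.0
```

```bash
python3 -c "
from h import *
to(.527,.108,.15,-1.416)"
```

```text
at [0.2293 0.6345 0.2307] a -1.4214 tilt [-0.0002 -0.001 ] gap 0.0725 F [ 0.8 -0.4 -0.1] grip 0.0 t 0.9 q6 [ 1.51 -1.36]
before turn units [18.833 -7.198  2.692]
after turn units [18.871 -7.097  2.692]
turn units -0.038
```

>>> step_arm([
  {"dp":[0.943,-0.356,0.1],"turn":[0,0,0],"claw":0.85},
  {"dp":[0.943,-0.356,0.1],"turn":[0,0,0],"claw":0.85},
  {"dp":[0.943,-0.356,0.1],"turn":[0,0,0],"claw":0.85},
  {"dp":[0.943,-0.356,0.1],"turn":[0,0,0],"claw":0.85},
  {"dp":[0.943,-0.356,0.1],"turn":[0,0,0],"claw":0.85},
  {"dp":[0.943,-0.356,0.1],"turn":[0,0,0],"claw":0.85},
  {"dp":[0.943,-0.356,0.1],"turn":[0,0,0],"claw":0.85},
])

```text
time_s: 1.6
position: [0.3342, 0.4493, 0.2099]
eef_rot: [[0.154, -0.988, -0.0], [-0.988, -0.154, -0.001], [0.0, 0.0, -1.0]]
force: [0.5, -0.4, 0.4]
finger_gap: 0.0723
finger_force: 0.0
```

>>> step_arm([
  {"dp":[0.943,-0.356,0.1],"turn":[0,0,0],"claw":0.85},
  {"dp":[0.943,-0.356,0.1],"turn":[0,0,0],"claw":0.85},
  {"dp":[0.943,-0.356,0.1],"turn":[0,0,0],"claw":0.85},
  {"dp":[0.943,-0.356,0.1],"turn":[0,0,0],"claw":0.85},
  {"dp":[0.943,-0.356,0.1],"turn":[0,0,0],"claw":0.85},
  {"dp":[0.943,-0.356,0.1],"turn":[0,0,0],"claw":0.85},
  {"dp":[0.943,-0.356,0.1],"turn":[0,0,0],"claw":0.85},
])

```text
time_s: 2.3
position: [0.4386, 0.2653, 0.189]
eef_rot: [[0.154, -0.988, -0.0], [-0.988, -0.154, -0.0], [0.0, 0.0, -1.0]]
force: [0.3, 0.8, -0.3]
finger_gap: 0.0723
finger_force: 0.0
```

>>> step_arm([
  {"dp":[0.943,-0.356,0.1],"turn":[0,0,0],"claw":0.85},
  {"dp":[0.943,-0.356,0.1],"turn":[0,0,0],"claw":0.85},
  {"dp":[0.943,-0.356,0.1],"turn":[0,0,0],"claw":0.85},
  {"dp":[0.943,-0.356,0.1],"turn":[0,0,0],"claw":0.85},
  {"dp":[0.943,-0.356,0.1],"turn":[0,0,0],"claw":0.85},
  {"dp":[0.943,-0.356,0.1],"turn":[0,0,0],"claw":0.85},
  {"dp":[0,0,0],"turn":[0,0,0],"claw":0.85},
])

```text
time_s: 3.0
position: [0.5283, 0.1062, 0.1704]
eef_rot: [[0.152, -0.988, -0.002], [-0.988, -0.152, -0.001], [0.001, 0.002, -1.0]]
force: [-0.5, 0.5, -0.3]
finger_gap: 0.0725
finger_force: 0.0
```

```bash
python3 -c "
from h import *
to(.527,.108,.002,-1.416)
a=optics.capture('top')[100:260,150:350];b=optics.capture('side')[120:270,160:360]
cv2.imwrite('pics/t1.png',np.vstack([cv2.resize(a,None,fx=3,fy=3)[:300],cv2.resize(b,None,fx=3,fy=3)[-300:]]) if 0 else cv2.resize(np.hstack([a[:150],b]),None,fx=2,fy=2,interpolation=2))"
```

```text
at [0.5283 0.1062 0.1704] a -1.4186 tilt [-0.0015 -0.0011] gap 0.0725 F [-0.5  0.5 -0.3] grip 0.0 t 3.0 q6 [ 0.56 -0.41]
before turn units [-0.068  0.035  5.612]
after turn units [-0.068  0.035  5.612]
turn units -0.019
```

View pics/t1.png

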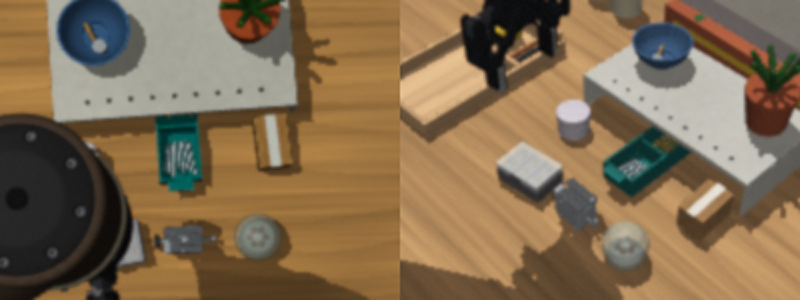

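The gripper hovers above the case, with both views clear and nothing else disturbed. Descending.

>>> step_arm([
  {"dp":[-0.06,0.03,0.9],"turn":[0,0,0],"claw":0.85},
  {"dp":[0,0,0.9],"turn":[0,0,0],"claw":0.85},
  {"dp":[0,0,0.9],"turn":[0,0,0],"claw":0.85},
  {"dp":[0,0,0.9],"turn":[0,0,0],"claw":0.85},
  {"dp":[0,0,0.9],"turn":[0,0,0],"claw":0.85},
  {"dp":[0,0,0.6],"turn":[0,0,0],"claw":0.85},
  {"dp":[0,0,0.5],"turn":[0,0,0],"claw":0.85},
  {"dp":[0,0,0],"turn":[0,0,0],"claw":0.85},
])

```text
time_s: 3.9
position: [0.525, 0.1106, 0.0015]
eef_rot: [[0.155, -0.988, -0.003], [-0.988, -0.155, -0.002], [0.001, 0.004, -1.0]]
force: [-0.7, -0.3, -0.3]
finger_gap: 0.0724
finger_force: 0.0
```

```bash
python3 -c "
from h import *
to(.527,.108,.002,-1.416)
b=optics.capture('side')[140:260,200:310]
cv2.imwrite('pics/t2.png',cv2.resize(b,None,fx=4.5,fy=4.5,interpolation=2))"
```

```text
at [0.525  0.1106 0.0015] a -1.4148 tilt [-0.0033 -0.0018] gap 0.0724 F [-0.7 -0.3 -0.3] grip 0.0 t 3.9 q6 [ 0.57 -0.42]
before turn units [ 0.095 -0.052 -0.016]
after turn units [ 0.095 -0.053 -0.016]
turn units 0.008
```

View pics/t2.png

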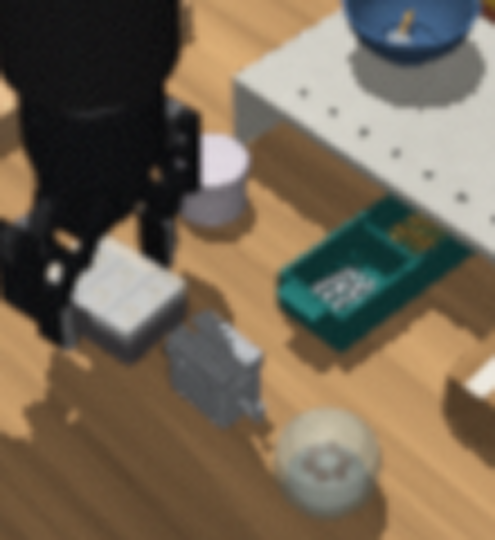

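The fingers straddle the case (finger tips at about (65,325) and (155,245) in the crop). I'll trim the position slightly and grip.

>>> step_arm([
  {"dp":[0.09,-0.05,-0.02],"turn":[0,0,0],"claw":0.85},
  {"dp":[0,0,0],"turn":[0,0,0],"claw":0.5},
  {"dp":[0,0,0],"turn":[0,0,0],"claw":0.5},
  {"dp":[0,0,0],"turn":[0,0,0],"claw":0.5},
  {"dp":[0,0,0],"turn":[0,0,0],"claw":0.5},
  {"dp":[0,0,0],"turn":[0,0,0],"claw":0.5},
  {"dp":[0,0,0],"turn":[0,0,0],"claw":0.5},
  {"dp":[0,0,0],"turn":[0,0,0],"claw":0.5},
], newtons=35)

```text
time_s: 4.75
position: [0.5292, 0.1083, 0.005]
eef_rot: [[0.154, -0.988, 0.002], [-0.988, -0.154, 0.001], [-0.001, -0.002, -1.0]]
force: [-1.0, 0.3, 6.1]
finger_gap: 0.0495
finger_force: 37.1
```

```bash
python3 -c "
from h import *
to(.455,-.334,.12,-1.527)"
```

```text
at [0.5292 0.1083 0.005 ] a -1.4157 tilt [0.0016 0.0009] gap 0.0495 F [-1.   0.3  6.1] grip 37.1 t 4.75 q6 [ 0.56 -0.41]
before turn units [14.184  4.719 -3.833]
after turn units [14.621  3.115 -3.833]
turn units 0.797
```

```bash
python3 -c "
from h import *
for i in range(5):
  s=telemetry.read_state();print(s['position'].round(4),s['force'].round(1),s['q'].round(4),s['time_s']);optics.capture('side')"
```

```text
[0.5292 0.1083 0.005 ] [-1.   0.3  6.1] [ 5.650e-01  3.964e-01 -5.476e-01  2.000e-04 -6.250e-01 -4.101e-01] 4.75
[0.5292 0.1083 0.005 ] [-1.4  0.8  6.8] [ 5.650e-01  3.964e-01 -5.476e-01  2.000e-04 -6.251e-01 -4.100e-01] 4.8
[0.5291 0.1083 0.005 ] [-2.1  0.4  7.4] [ 5.650e-01  3.963e-01 -5.476e-01  2.000e-04 -6.251e-01 -4.101e-01] 4.85
[0.5292 0.1083 0.005 ] [-1.6  0.   6.7] [ 5.650e-01  3.963e-01 -5.476e-01  3.000e-04 -6.250e-01 -4.101e-01] 4.9
[0.5292 0.1083 0.0051] [-2.   0.9  6.8] [ 5.650e-01  3.963e-01 -5.476e-01  2.000e-04 -6.251e-01 -4.100e-01] 4.95
```

No noise: the arm is just compliant, and a closing pad presses lightly on the table. The case is held at 49.5 mm gap. Lift and carry to the mat.

>>> step_arm([
  {"dp":[0,0,-0.4],"turn":[0,0,0],"claw":0.5},
  {"dp":[0,0,-0.9],"turn":[0,0,0],"claw":0.5},
  {"dp":[0,0,-0.9],"turn":[0,0,0],"claw":0.5},
  {"dp":[0,0,-0.9],"turn":[0,0,0],"claw":0.5},
  {"dp":[0,0,-0.9],"turn":[0,0,0],"claw":0.5},
])

```text
time_s: 5.5
position: [0.5283, 0.1078, 0.1259]
eef_rot: [[0.154, -0.988, 0.0], [-0.988, -0.154, 0.0], [-0.0, -0.0, -1.0]]
force: [0.7, 0.8, -1.5]
finger_gap: 0.0493
finger_force: 36.7
```

>>> step_arm([
  {"dp":[0.886,0.295,0],"turn":[0,0,0],"claw":0.5},
  {"dp":[0.886,0.295,0],"turn":[0,0,0],"claw":0.5},
  {"dp":[0.886,0.295,0],"turn":[0,0,0],"claw":0.5},
  {"dp":[0.886,0.295,0],"turn":[0,0,0],"claw":0.5},
  {"dp":[0.886,0.295,0],"turn":[0,0,0],"claw":0.5},
  {"dp":[0.886,0.295,0],"turn":[0,0,0],"claw":0.5},
  {"dp":[0.886,0.295,0],"turn":[0,0,0],"claw":0.5},
  {"dp":[0.886,0.295,0],"turn":[0,0,0],"claw":0.5},
])

```text
time_s: 6.3
position: [0.491, -0.1142, 0.1248]
eef_rot: [[0.154, -0.988, 0.001], [-0.988, -0.154, 0.0], [-0.0, -0.001, -1.0]]
force: [1.0, -0.2, -0.8]
finger_gap: 0.0493
finger_force: 36.9
```

>>> step_arm([
  {"dp":[0.886,0.295,0],"turn":[0,0,0],"claw":0.5},
  {"dp":[0.886,0.295,0],"turn":[0,0,0],"claw":0.5},
  {"dp":[0.886,0.295,0],"turn":[0,0,0],"claw":0.5},
  {"dp":[0.886,0.295,0],"turn":[0,0,0],"claw":0.5},
  {"dp":[0.886,0.295,0],"turn":[0,0,0],"claw":0.5},
  {"dp":[0.886,0.295,0],"turn":[0,0,0],"claw":0.5},
  {"dp":[0.886,0.295,0],"turn":[0,0,0],"claw":0.5},
  {"dp":[0.886,0.295,0],"turn":[0,0,0],"claw":0.5},
])

```text
time_s: 7.1
position: [0.4538, -0.3352, 0.1248]
eef_rot: [[0.154, -0.988, 0.001], [-0.988, -0.154, -0.0], [0.0, -0.001, -1.0]]
force: [0.3, -0.2, -1.2]
finger_gap: 0.0494
finger_force: 36.9
```

```bash
python3 -c "
from h import *
optics.capture('side');optics.capture('side');optics.capture('side')
to(.455,-.334,.009,-1.416)
cv2.imwrite('pics/side1.png',optics.capture('side'));cv2.imwrite('pics/top1.png',optics.capture('top'))"
```

```text
at [ 0.4536 -0.3353  0.1244] a -1.4185 tilt [0.0001 0.    ] gap 0.0492 F [-0.3  0.1 -1.2] grip 36.8 t 7.25 q6 [-0.29  0.44]
before turn units [-0.037 -0.053  3.845]
after turn units [-0.037 -0.053  3.845]
turn units -0.018
```

View pics/side1.png

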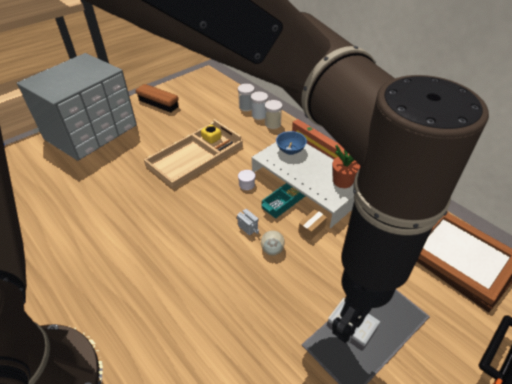

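The case is held over the mat's near end. Lower, release, rise.

>>> step_arm([
  {"dp":[0,0,0.9],"turn":[0,0,0],"claw":0.5},
  {"dp":[0,0,0.9],"turn":[0,0,0],"claw":0.5},
  {"dp":[0,0,0.9],"turn":[0,0,0],"claw":0.5},
  {"dp":[0,0,0.7],"turn":[0,0,0],"claw":0.5},
  {"dp":[0,0,0.3],"turn":[0,0,0],"claw":0.5},
  {"dp":[0,0,0.14],"turn":[0,0,0],"claw":0.5},
  {"dp":[0,0,0],"turn":[0,0,0],"claw":0.5},
  {"dp":[0,0,0],"turn":[0,0,0],"claw":0.5},
])

```text
time_s: 8.15
position: [0.4551, -0.3342, 0.0098]
eef_rot: [[0.155, -0.988, 0.002], [-0.988, -0.155, -0.001], [0.001, -0.001, -1.0]]
force: [0.3, -0.1, -1.7]
finger_gap: 0.0493
finger_force: 36.8
```

```bash
python3 -c "
from h import *
to(.455,-.334,.009,-1.416)"
```

```text
at [ 0.4551 -0.3342  0.0098] a -1.4153 tilt [ 0.0015 -0.0006] gap 0.0493 F [ 0.3 -0.1 -1.7] grip 36.8 t 8.15 q6 [-0.29  0.44]
before turn units [-0.006  0.004  0.026]
after turn units [-0.006  0.004  0.026]
turn units 0.005
```

>>> step_arm([
  {"dp":[0,0,0.05],"turn":[0,0,0],"claw":0.5},
  {"dp":[0,0,0],"turn":[0,0,0],"claw":0.5},
  {"dp":[0,0,0],"turn":[0,0,0],"claw":0.8},
  {"dp":[0,0,0],"turn":[0,0,0],"claw":0.8},
  {"dp":[0,0,0],"turn":[0,0,0],"claw":0.8},
  {"dp":[0,0,0],"turn":[0,0,0],"claw":0.8},
])

```text
time_s: 8.75
position: [0.4543, -0.3341, 0.0072]
eef_rot: [[0.154, -0.988, -0.0], [-0.988, -0.154, -0.0], [-0.0, 0.0, -1.0]]
force: [-0.2, -0.4, 0.0]
finger_gap: 0.0685
finger_force: 0.0
```

```bash
python3 -c "
from h import *
to(.455,-.334,.009,-1.416)"
```

```text
at [ 0.4543 -0.3341  0.0072] a -1.4158 tilt [-0.0001 -0.    ] gap 0.0685 F [-0.2 -0.4  0. ] grip 0.0 t 8.75 q6 [-0.29  0.44]
before turn units [-0.    -0.025 -0.06 ]
after turn units [-0.    -0.025 -0.06 ]
turn units 0.001
```

>>> step_arm([
  {"dp":[0,0,-0.5],"turn":[0,0,0],"claw":0.8},
  {"dp":[0,0,-0.8],"turn":[0,0,0],"claw":0.8},
  {"dp":[0,0,-0.8],"turn":[0,0,0],"claw":0.7},
  {"dp":[0,0,-0.9],"turn":[0,0,0.8],"claw":0.7},
  {"dp":[0,0,-0.9],"turn":[0,0,0],"claw":0.7},
])

```text
time_s: 9.25
position: [0.454, -0.334, 0.1251]
eef_rot: [[0.04, -0.999, -0.0], [-0.999, -0.04, 0.0], [-0.0, 0.0, -1.0]]
force: [1.6, 0.8, -0.5]
finger_gap: 0.0601
finger_force: 0.0
```

```bash
python3 -c "
from h import *
optics.capture('side');optics.capture('side')
to(.5311,.0257,.12,-1.536)"
```

```text
at [ 0.4565 -0.3351  0.1282] a -1.5269 tilt [ 0.006  -0.0028] gap 0.0596 F [-0.3 -0.  -0.5] grip 0.0 t 9.35 q6 [-0.29  0.33]
before turn units [-11.906  -3.014   0.272]
after turn units [-11.933  -2.905   0.272]
turn units 0.065
```

>>> step_arm([
  {"dp":[-0.852,-0.2075,0],"turn":[0,0,0.065],"claw":0.7},
  {"dp":[-0.852,-0.2075,0],"turn":[0,0,0],"claw":0.7},
  {"dp":[-0.852,-0.2075,0],"turn":[0,0,0],"claw":0.7},
  {"dp":[-0.852,-0.2075,0],"turn":[0,0,0],"claw":0.7},
  {"dp":[-0.852,-0.2075,0],"turn":[0,0,0],"claw":0.7},
  {"dp":[-0.852,-0.2075,0],"turn":[0,0,0],"claw":0.7},
  {"dp":[-0.852,-0.2075,0],"turn":[0,0,0],"claw":0.7},
])

```text
time_s: 10.05
position: [0.4913, -0.1527, 0.1237]
eef_rot: [[0.034, -0.999, -0.001], [-0.999, -0.034, 0.0], [-0.0, 0.001, -1.0]]
force: [0.1, 0.1, 0.4]
finger_gap: 0.0601
finger_force: 0.0
```

>>> step_arm([
  {"dp":[-0.852,-0.2075,0],"turn":[0,0,0],"claw":0.7},
  {"dp":[-0.852,-0.2075,0],"turn":[0,0,0],"claw":0.7},
  {"dp":[-0.852,-0.2075,0],"turn":[0,0,0],"claw":0.7},
  {"dp":[-0.852,-0.2075,0],"turn":[0,0,0],"claw":0.7},
  {"dp":[-0.852,-0.2075,0],"turn":[0,0,0],"claw":0.7},
  {"dp":[-0.852,-0.2075,0],"turn":[0,0,0],"claw":0.7},
  {"dp":[-0.852,-0.2075,0],"turn":[0,0,0],"claw":0.7},
  {"dp":[0,0,0],"turn":[0,0,0],"claw":0.7},
])

```text
time_s: 10.85
position: [0.5295, 0.0289, 0.1237]
eef_rot: [[0.037, -0.999, 0.0], [-0.999, -0.037, 0.0], [-0.0, -0.0, -1.0]]
force: [-0.3, 0.1, -0.7]
finger_gap: 0.0596
finger_force: 0.0
```

```bash
python3 -c "
from h import *
optics.capture('side');optics.capture('side')
to(.5311,.0257,.008,-1.536)"
```

```text
at [0.5286 0.0269 0.1236] a -1.5353 tilt [-0.0011 -0.0003] gap 0.0596 F [ 0.2 -0.8 -0.6] grip 0.0 t 10.95 q6 [ 0.42 -0.39]
before turn units [ 0.045 -0.083  3.852]
after turn units [ 0.044 -0.083  3.852]
turn units 0.005
```

>>> step_arm([
  {"dp":[0.03,-0.07,0.8],"turn":[0,0,0],"claw":0.7},
  {"dp":[0,0,0.8],"turn":[0,0,0],"claw":0.7},
  {"dp":[0,0,0.8],"turn":[0,0,0],"claw":0.7},
  {"dp":[0,0,0.7],"turn":[0,0,0],"claw":0.7},
  {"dp":[0,0,0.5],"turn":[0,0,0],"claw":0.7},
  {"dp":[0,0,0.25],"turn":[0,0,0],"claw":0.7},
  {"dp":[0,0,0],"turn":[0,0,0],"claw":0.7},
  {"dp":[0,0,0],"turn":[0,0,0],"claw":0.7},
])

```text
time_s: 11.75
position: [0.5313, 0.0255, 0.0091]
eef_rot: [[0.034, -0.999, 0.0], [-0.999, -0.034, 0.0], [0.0, -0.0, -1.0]]
force: [0.9, -0.2, 0.4]
finger_gap: 0.06
finger_force: 0.0
```

```bash
python3 -c "
from h import *
to(.5311,.0257,.008,-1.536)
b=optics.capture('side')[160:260,200:330];a=optics.capture('top')[160:260,200:330]
cv2.imwrite('pics/t3.png',cv2.resize(np.hstack([a,b]),None,fx=3,fy=3,interpolation=2))"
```

```text
at [0.5313 0.0255 0.0091] a -1.5368 tilt [0.0004 0.    ] gap 0.06 F [ 0.9 -0.2  0.4] grip 0.0 t 11.75 q6 [ 0.42 -0.38]
before turn units [-0.008  0.008  0.038]
after turn units [-0.008  0.008  0.038]
turn units -0.006
```

View pics/t3.png

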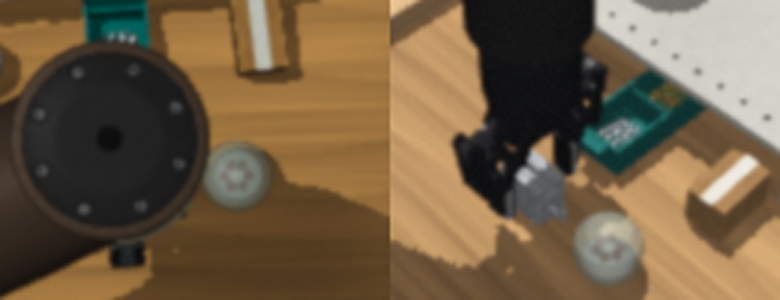

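The slider sits between the fingers (side crop at about (540,195)) and the tray is clear of the rear finger. Grip.

>>> step_arm([
  {"dp":[0,0,0],"turn":[0,0,0],"claw":0.45},
  {"dp":[0,0,0],"turn":[0,0,0],"claw":0.3},
  {"dp":[0,0,0],"turn":[0,0,0],"claw":0.25},
  {"dp":[0,0,0],"turn":[0,0,0],"claw":0.25},
  {"dp":[0,0,0],"turn":[0,0,0],"claw":0.25},
  {"dp":[0,0,0],"turn":[0,0,0],"claw":0.25},
  {"dp":[0,0,0],"turn":[0,0,0],"claw":0.25},
  {"dp":[0,0,0],"turn":[0,0,0],"claw":0.25},
], newtons=40)

```text
time_s: 12.65
position: [0.5314, 0.0259, 0.0094]
eef_rot: [[0.035, -0.999, 0.001], [-0.999, -0.035, 0.0], [-0.0, -0.001, -1.0]]
force: [-1.5, -0.6, 5.1]
finger_gap: 0.0298
finger_force: 40.4
```

```bash
python3 -c "
from h import *
optics.capture('side');optics.capture('side')
to(.538,-.334,.12,-1.536)"
```

```text
at [0.5314 0.0259 0.0094] a -1.5362 tilt [0.0009 0.0002] gap 0.0294 F [-1.2 -0.1  6. ] grip 40.4 t 12.75 q6 [ 0.42 -0.38]
before turn units [11.997  0.195 -3.688]
after turn units [11.997  0.198 -3.688]
turn units -0.002
```

>>> step_arm([
  {"dp":[0,0,-0.5],"turn":[0,0,0],"claw":0.25},
  {"dp":[0,0,-0.8],"turn":[0,0,0],"claw":0.25},
  {"dp":[0,0,-0.8],"turn":[0,0,0],"claw":0.25},
  {"dp":[0,0,-0.8],"turn":[0,0,0],"claw":0.25},
  {"dp":[0,0,-0.9],"turn":[0,0,0],"claw":0.25},
])

```text
time_s: 13.25
position: [0.5303, 0.0256, 0.1232]
eef_rot: [[0.034, -0.999, -0.001], [-0.999, -0.034, -0.0], [0.0, 0.001, -1.0]]
force: [0.6, -1.3, -2.5]
finger_gap: 0.0297
finger_force: 39.8
```

```bash
python3 -c "
from h import *
optics.capture('side');optics.capture('side')
to(.538,-.334,.12,-1.536)"
```

```text
at [0.5331 0.0264 0.1262] a -1.5359 tilt [0.0058 0.0018] gap 0.0294 F [ 1.5 -0.7 -1.8] grip 39.9 t 13.35 q6 [ 0.42 -0.38]
before turn units [12.011  0.255  0.207]
after turn units [12.011  0.253  0.207]
turn units 0.001
```

>>> step_arm([
  {"dp":[0.857,0.016,0],"turn":[0,0,0],"claw":0.25},
  {"dp":[0.857,0.016,0],"turn":[0,0,0],"claw":0.25},
  {"dp":[0.857,0.016,0],"turn":[0,0,0],"claw":0.25},
  {"dp":[0.857,0.016,0],"turn":[0,0,0],"claw":0.25},
  {"dp":[0.857,0.016,0],"turn":[0,0,0],"claw":0.25},
  {"dp":[0.857,0.016,0],"turn":[0,0,0],"claw":0.25},
  {"dp":[0.857,0.016,0],"turn":[0,0,0],"claw":0.25},
])

```text
time_s: 14.05
position: [0.5332, -0.1551, 0.1218]
eef_rot: [[0.034, -0.999, -0.001], [-0.999, -0.034, 0.0], [-0.0, 0.001, -1.0]]
force: [0.7, 0.0, -2.6]
finger_gap: 0.0293
finger_force: 39.9
```

>>> step_arm([
  {"dp":[0.857,0.016,0],"turn":[0,0,0],"claw":0.25},
  {"dp":[0.857,0.016,0],"turn":[0,0,0],"claw":0.25},
  {"dp":[0.857,0.016,0],"turn":[0,0,0],"claw":0.25},
  {"dp":[0.857,0.016,0],"turn":[0,0,0],"claw":0.25},
  {"dp":[0.857,0.016,0],"turn":[0,0,0],"claw":0.25},
  {"dp":[0.857,0.016,0],"turn":[0,0,0],"claw":0.25},
  {"dp":[0.857,0.016,0],"turn":[0,0,0],"claw":0.25},
  {"dp":[0,0,0],"turn":[0,0,0],"claw":0.25},
])

```text
time_s: 14.85
position: [0.5359, -0.3364, 0.1212]
eef_rot: [[0.032, -0.999, -0.002], [-0.999, -0.032, 0.0], [-0.0, 0.002, -1.0]]
force: [-0.8, 0.7, -1.9]
finger_gap: 0.0293
finger_force: 39.9
```

```bash
python3 -c "
from h import *
for i in range(4):optics.capture('side')
to(.538,-.334,.0125,-1.536)"
```

```text
at [ 0.5363 -0.3335  0.1221] a -1.5365 tilt [-0.0009  0.0006] gap 0.0296 F [-0.1  0.3 -1. ] grip 39.9 t 15.05 q6 [-0.25  0.28]
before turn units [ 0.018 -0.056  3.652]
after turn units [ 0.018 -0.056  3.652]
turn units -0.003
```

>>> step_arm([
  {"dp":[0,-0.04,0.9],"turn":[0,0,0],"claw":0.25},
  {"dp":[0,0,0.9],"turn":[0,0,0],"claw":0.25},
  {"dp":[0,0,0.9],"turn":[0,0,0],"claw":0.25},
  {"dp":[0,0,0.6],"turn":[0,0,0],"claw":0.25},
  {"dp":[0,0,0.25],"turn":[0,0,0],"claw":0.25},
  {"dp":[0,0,0.1],"turn":[0,0,0],"claw":0.25},
  {"dp":[0,0,0.02],"turn":[0,0,0],"claw":0.25},
  {"dp":[0,0,0],"turn":[0,0,0],"claw":0.25},
])

```text
time_s: 15.85
position: [0.5387, -0.3342, 0.0137]
eef_rot: [[0.035, -0.999, 0.002], [-0.999, -0.035, -0.001], [0.001, -0.002, -1.0]]
force: [0.2, 0.0, -2.1]
finger_gap: 0.0293
finger_force: 39.9
```

```bash
python3 -c "
from h import *
for i in range(4):optics.capture('side')
to(.538,-.334,.0125,-1.536)"
```

```text
at [ 0.5383 -0.3343  0.0134] a -1.5366 tilt [ 0.0012 -0.0003] gap 0.0293 F [ 0.   0.7 -1.5] grip 39.9 t 16.05 q6 [-0.25  0.28]
before turn units [-0.011  0.008  0.03 ]
after turn units [-0.011  0.008  0.03 ]
turn units -0.004
```

>>> step_arm([
  {"dp":[0,0,0.06],"turn":[0,0,0],"claw":0.25},
  {"dp":[0,0,0],"turn":[0,0,0],"claw":0.25},
  {"dp":[0,0,0],"turn":[0,0,0],"claw":0.54},
  {"dp":[0,0,0],"turn":[0,0,0],"claw":0.54},
  {"dp":[0,0,0],"turn":[0,0,0],"claw":0.54},
  {"dp":[0,0,0],"turn":[0,0,0],"claw":0.54},
])

```text
time_s: 16.65
position: [0.5378, -0.3342, 0.0107]
eef_rot: [[0.034, -0.999, -0.0], [-0.999, -0.034, 0.0], [-0.0, 0.0, -1.0]]
force: [0.0, 0.0, 0.4]
finger_gap: 0.0462
finger_force: 0.0
```

```bash
python3 -c "
from h import *
to(.538,-.334,.0125,-1.536)"
```

```text
at [ 0.5378 -0.3342  0.0107] a -1.5366 tilt [-0.0002  0.    ] gap 0.0462 F [0.  0.  0.4] grip 0.0 t 16.65 q6 [-0.25  0.28]
before turn units [-0.006 -0.006 -0.06 ]
after turn units [-0.006 -0.006 -0.06 ]
turn units -0.004
```

>>> step_arm([
  {"dp":[0,0,-0.5],"turn":[0,0,0],"claw":0.54},
  {"dp":[0,0,-0.9],"turn":[0,0,0],"claw":0.54},
  {"dp":[0,0,-0.9],"turn":[0,0,0],"claw":0.54},
  {"dp":[0,0,-0.9],"turn":[0,0,0],"claw":0.85},
  {"dp":[0,0,-0.9],"turn":[0,0,0],"claw":0.85},
])

```text
time_s: 17.15
position: [0.5377, -0.3341, 0.1348]
eef_rot: [[0.034, -0.999, -0.0], [-0.999, -0.034, 0.0], [-0.0, 0.0, -1.0]]
force: [-0.1, -0.0, -0.2]
finger_gap: 0.0718
finger_force: 0.0
```

```bash
python3 -c "
from h import *
for i in range(4):optics.capture('side')
to(.5325,-.062,.12,-1.536)"
```

```text
at [ 0.5381 -0.3342  0.1344] a -1.5367 tilt [ 0.0015 -0.0002] gap 0.0726 F [ 0.3  0.1 -0.5] grip 0.0 t 17.35 q6 [-0.25  0.28]
before turn units [-9.074 -0.121  0.48 ]
after turn units [-9.074 -0.128  0.48 ]
turn units -0.005
```

>>> step_arm([
  {"dp":[-0.907,-0.012,0],"turn":[0,0,0],"claw":0.85},
  {"dp":[-0.907,-0.012,0],"turn":[0,0,0],"claw":0.85},
  {"dp":[-0.907,-0.012,0],"turn":[0,0,0],"claw":0.85},
  {"dp":[-0.907,-0.012,0],"turn":[0,0,0],"claw":0.85},
  {"dp":[-0.907,-0.012,0],"turn":[0,0,0],"claw":0.85},
])

```text
time_s: 17.85
position: [0.5341, -0.197, 0.1324]
eef_rot: [[0.034, -0.999, -0.002], [-0.999, -0.034, 0.0], [-0.0, 0.002, -1.0]]
force: [0.2, 0.3, 1.0]
finger_gap: 0.0727
finger_force: 0.0
```

>>> step_arm([
  {"dp":[-0.907,-0.012,0],"turn":[0,0,0],"claw":0.85},
  {"dp":[-0.907,-0.012,0],"turn":[0,0,0],"claw":0.85},
  {"dp":[-0.907,-0.012,0],"turn":[0,0,0],"claw":0.85},
  {"dp":[-0.907,-0.012,0],"turn":[0,0,0],"claw":0.85},
  {"dp":[-0.907,-0.012,0],"turn":[0,0,0],"claw":0.85},
  {"dp":[0,0,0],"turn":[0,0,0],"claw":0.85},
  {"dp":[0,0,0],"turn":[0,0,0],"claw":0.85},
])

```text
time_s: 18.55
position: [0.5316, -0.0617, 0.1329]
eef_rot: [[0.036, -0.999, -0.002], [-0.999, -0.036, -0.0], [0.0, 0.002, -1.0]]
force: [0.2, 0.1, -0.5]
finger_gap: 0.0726
finger_force: 0.0
```

```bash
python3 -c "
from h import *
for i in range(4):optics.capture('side')
to(.5325,-.062,.004,-1.536)"
```

```text
at [ 0.5319 -0.0628  0.1333] a -1.5375 tilt [-0.0008 -0.0002] gap 0.0732 F [-0.5 -0.4 -0.7] grip 0.0 t 18.75 q6 [ 0.25 -0.22]
before turn units [-0.027 -0.021  4.312]
after turn units [-0.026 -0.021  4.312]
turn units -0.011
```

>>> step_arm([
  {"dp":[-0.02,-0.01,0.9],"turn":[0,0,0],"claw":0.85},
  {"dp":[0,0,0.9],"turn":[0,0,0],"claw":0.85},
  {"dp":[0,0,0.9],"turn":[0,0,0],"claw":0.85},
  {"dp":[0,0,0.9],"turn":[0,0,0],"claw":0.85},
  {"dp":[0,0,0.5],"turn":[0,0,0],"claw":0.85},
  {"dp":[0,0,0.2],"turn":[0,0,0],"claw":0.85},
  {"dp":[0,0,0],"turn":[0,0,0],"claw":0.85},
  {"dp":[0,0,0],"turn":[0,0,0],"claw":0.85},
])

```text
time_s: 19.55
position: [0.533, -0.0617, 0.0055]
eef_rot: [[0.034, -0.999, 0.001], [-0.999, -0.034, 0.0], [-0.0, -0.001, -1.0]]
force: [1.2, 0.3, 0.1]
finger_gap: 0.0726
finger_force: 0.0
```

```bash
python3 -c "
from h import *
for i in range(3):b=optics.capture('side')
to(.5325,-.062,.004,-1.536)
b=b[160:290,220:370]
cv2.imwrite('pics/t4.png',cv2.resize(b,None,fx=4,fy=4,interpolation=2))"
```

```text
at [ 0.5332 -0.0614  0.0058] a -1.5366 tilt [0.0018 0.0004] gap 0.0729 F [-0.7  0.7  0.5] grip 0.0 t 19.7 q6 [ 0.25 -0.22]
before turn units [0.018 0.023 0.06 ]
after turn units [0.018 0.023 0.06 ]
turn units -0.004
```

View pics/t4.png

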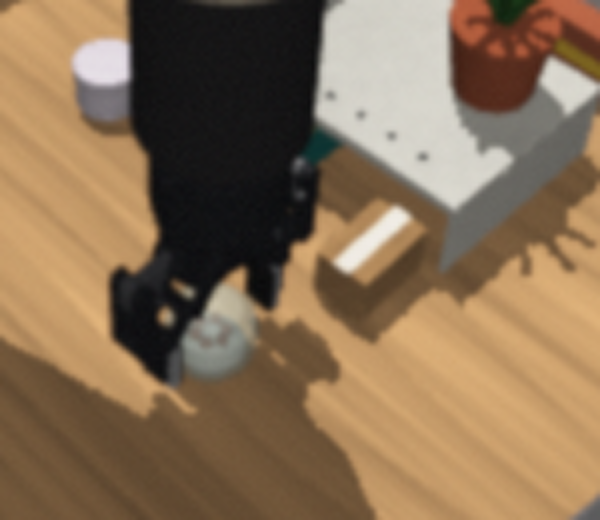

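The paperweight sits between the pads (about (215,345)), clear of the carton. Grip.

>>> step_arm([
  {"dp":[0,0.02,0.05],"turn":[0,0,0],"claw":0.85},
  {"dp":[0,0,0],"turn":[0,0,0],"claw":0.7},
  {"dp":[0,0,0],"turn":[0,0,0],"claw":0.6},
  {"dp":[0,0,0],"turn":[0,0,0],"claw":0.55},
  {"dp":[0,0,0],"turn":[0,0,0],"claw":0.55},
  {"dp":[0,0,0],"turn":[0,0,0],"claw":0.55},
  {"dp":[0,0,0],"turn":[0,0,0],"claw":0.55},
  {"dp":[0,0,0],"turn":[0,0,0],"claw":0.55},
], newtons=40)

```text
time_s: 20.5
position: [0.5317, -0.0615, 0.004]
eef_rot: [[0.035, -0.999, 0.0], [-0.999, -0.035, -0.0], [0.0, -0.0, -1.0]]
force: [-2.3, 0.6, 7.8]
finger_gap: 0.0538
finger_force: 40.8
```

```bash
python3 -c "
from h import *
for i in range(2):optics.capture('side')
to(.617,-.334,.12,-1.536)"
```

```text
at [ 0.5317 -0.0615  0.004 ] a -1.5363 tilt [ 0.0001 -0.0001] gap 0.0535 F [-2.7  1.4  6.8] grip 40.8 t 20.6 q6 [ 0.25 -0.22]
before turn units [ 9.175 -2.527 -3.868]
after turn units [ 9.176 -2.524 -3.868]
turn units -0.002
```

>>> step_arm([
  {"dp":[0,0,-0.5],"turn":[0,0,0],"claw":0.55},
  {"dp":[0,0,-0.8],"turn":[0,0,0],"claw":0.55},
  {"dp":[0,0,-0.8],"turn":[0,0,0],"claw":0.55},
  {"dp":[0,0,-0.8],"turn":[0,0,0],"claw":0.55},
  {"dp":[0,0,-0.9],"turn":[0,0,0],"claw":0.55},
])

```text
time_s: 21.1
position: [0.5309, -0.0615, 0.1176]
eef_rot: [[0.034, -0.999, -0.002], [-0.999, -0.034, 0.0], [-0.0, 0.002, -1.0]]
force: [0.5, -0.3, -3.3]
finger_gap: 0.0538
finger_force: 43.0
```

```bash
python3 -c "
from h import *
for i in range(3):optics.capture('side')
to(.617,-.334,.12,-1.536)"
```

```text
at [ 0.5326 -0.0612  0.1188] a -1.5365 tilt [0.0032 0.0009] gap 0.0537 F [-0.4  0.7 -3.1] grip 43.0 t 21.25 q6 [ 0.25 -0.22]
before turn units [ 9.183 -2.499 -0.04 ]
after turn units [ 9.184 -2.494 -0.04 ]
turn units -0.004
```

>>> step_arm([
  {"dp":[0.655,-0.178,0],"turn":[0,0,0],"claw":0.55},
  {"dp":[0.655,-0.178,0],"turn":[0,0,0],"claw":0.55},
  {"dp":[0.655,-0.178,0],"turn":[0,0,0],"claw":0.55},
  {"dp":[0.655,-0.178,0],"turn":[0,0,0],"claw":0.55},
  {"dp":[0.655,-0.178,0],"turn":[0,0,0],"claw":0.55},
  {"dp":[0.655,-0.178,0],"turn":[0,0,0],"claw":0.55},
  {"dp":[0.655,-0.178,0],"turn":[0,0,0],"claw":0.55},
])

```text
time_s: 21.95
position: [0.5729, -0.1983, 0.1154]
eef_rot: [[0.034, -0.999, -0.003], [-0.999, -0.034, 0.001], [-0.001, 0.003, -1.0]]
force: [0.3, -0.6, -2.2]
finger_gap: 0.0533
finger_force: 43.0
```

>>> step_arm([
  {"dp":[0.655,-0.178,0],"turn":[0,0,0],"claw":0.55},
  {"dp":[0.655,-0.178,0],"turn":[0,0,0],"claw":0.55},
  {"dp":[0.655,-0.178,0],"turn":[0,0,0],"claw":0.55},
  {"dp":[0.655,-0.178,0],"turn":[0,0,0],"claw":0.55},
  {"dp":[0.655,-0.178,0],"turn":[0,0,0],"claw":0.55},
  {"dp":[0.655,-0.178,0],"turn":[0,0,0],"claw":0.55},
  {"dp":[0.655,-0.178,0],"turn":[0,0,0],"claw":0.55},
  {"dp":[0,0,0],"turn":[0,0,0],"claw":0.55},
])

```text
time_s: 22.75
position: [0.6153, -0.3356, 0.1147]
eef_rot: [[0.032, -0.999, -0.003], [-0.999, -0.032, 0.001], [-0.001, 0.003, -1.0]]
force: [-0.6, 0.5, -3.2]
finger_gap: 0.0535
finger_force: 43.0
```

>>> step_arm([
  {"dp":[0,0,0.8],"turn":[0,0,0],"claw":0.55},
  {"dp":[0,0,0.8],"turn":[0,0,0],"claw":0.55},
  {"dp":[0,0,0.8],"turn":[0,0,0],"claw":0.55},
  {"dp":[0,0,0.6],"turn":[0,0,0],"claw":0.55},
  {"dp":[0,0,0.3],"turn":[0,0,0],"claw":0.55},
  {"dp":[0,0,0.2],"turn":[0,0,0],"claw":0.55},
  {"dp":[0,0,0],"turn":[0,0,0],"claw":0.55},
  {"dp":[0,0,0],"turn":[0,0,0],"claw":0.55},
])

```text
time_s: 23.55
position: [0.6165, -0.334, 0.013]
eef_rot: [[0.035, -0.999, 0.001], [-0.999, -0.035, -0.0], [0.0, -0.001, -1.0]]
force: [0.1, -0.4, -2.6]
finger_gap: 0.0538
finger_force: 43.0
```

```bash
python3 -c "
from h import *
for i in range(4):optics.capture('side')
to(.617,-.334,.007,-1.536)"
```

```text
at [ 0.6165 -0.334   0.0133] a -1.5365 tilt [ 0.0015 -0.0004] gap 0.0535 F [-0.1 -0.2 -2.7] grip 43.0 t 23.75 q6 [-0.22  0.25]
before turn units [-0.001 -0.017  0.21 ]
after turn units [-0.001 -0.017  0.21 ]
turn units -0.004
```

>>> step_arm([
  {"dp":[0,0,0.1],"turn":[0,0,0],"claw":0.55},
  {"dp":[0,0,0.06],"turn":[0,0,0],"claw":0.55},
  {"dp":[0,0,0],"turn":[0,0,0],"claw":0.55},
  {"dp":[0,0,0],"turn":[0,0,0],"claw":0.55},
])

```text
time_s: 24.15
position: [0.6159, -0.3339, 0.0074]
eef_rot: [[0.034, -0.999, -0.0], [-0.999, -0.034, 0.0], [-0.0, 0.0, -1.0]]
force: [0.1, -0.5, -2.7]
finger_gap: 0.0535
finger_force: 43.0
```

>>> step_arm([
  {"dp":[0,0,0.05],"turn":[0,0,0],"claw":0.55},
  {"dp":[0,0,0],"turn":[0,0,0],"claw":0.55},
  {"dp":[0,0,0],"turn":[0,0,0],"claw":0.55},
])

```text
time_s: 24.45
position: [0.6161, -0.334, 0.0071]
eef_rot: [[0.035, -0.999, 0.0], [-0.999, -0.035, -0.0], [0.0, -0.0, -1.0]]
force: [-2.4, 2.1, 5.8]
finger_gap: 0.0538
finger_force: 43.6
```

```bash
python3 -c "
from h import *
for i in range(2):b=optics.capture('side')
to(.617,-.334,.007,-1.536)
b=b[240:380,290:440]
cv2.imwrite('pics/t5.png',cv2.resize(b,None,fx=4,fy=4,interpolation=2))"
```

```text
at [ 0.6161 -0.334   0.0071] a -1.5362 tilt [ 0.0004 -0.0004] gap 0.0535 F [-3.   1.2  4.8] grip 43.6 t 24.55 q6 [-0.22  0.25]
before turn units [ 0.002 -0.031  0.002]
after turn units [ 0.002 -0.031  0.002]
turn units -0.001
```

View pics/t5.png

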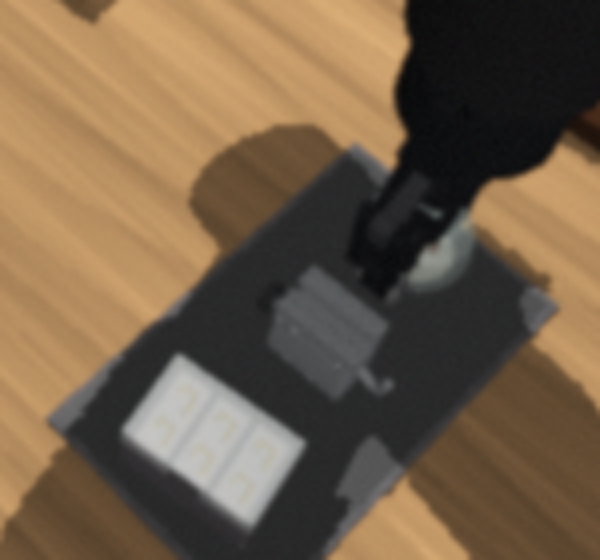

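Case, slider and paperweight all stand upright on the mat (crop at (215,440), (325,330), (440,255)). Release the paperweight.

>>> step_arm([
  {"dp":[0,0,0],"turn":[0,0,0],"claw":0.7},
  {"dp":[0,0,0],"turn":[0,0,0],"claw":0.82},
  {"dp":[0,0,0],"turn":[0,0,0],"claw":0.82},
  {"dp":[0,0,0],"turn":[0,0,0],"claw":0.82},
])

```text
time_s: 24.95
position: [0.6161, -0.334, 0.0059]
eef_rot: [[0.034, -0.999, 0.0], [-0.999, -0.034, -0.0], [0.0, -0.0, -1.0]]
force: [-0.2, -0.2, -0.3]
finger_gap: 0.0698
finger_force: 0.0
```

```bash
python3 -c "
from h import *
to(.617,-.334,.007,-1.536)"
```

```text
at [ 0.6161 -0.334   0.0059] a -1.5365 tilt [ 0.0001 -0.0001] gap 0.0698 F [-0.2 -0.2 -0.3] grip 0.0 t 24.95 q6 [-0.22  0.25]
before turn units [ 0.003 -0.031 -0.036]
after turn units [ 0.003 -0.031 -0.036]
turn units -0.004
```

>>> step_arm([
  {"dp":[0,0,-0.5],"turn":[0,0,0],"claw":0.82},
  {"dp":[0,0,-0.9],"turn":[0,0,0],"claw":0.82},
  {"dp":[0,0,-0.9],"turn":[0,0,0],"claw":0.82},
  {"dp":[0,0,-0.9],"turn":[0,0,0],"claw":0.82},
  {"dp":[0,0,-0.9],"turn":[0,0,0],"claw":0.82},
  {"dp":[0,0,-0.5],"turn":[0,0,0],"claw":0.82},
])

```text
time_s: 25.55
position: [0.617, -0.3344, 0.148]
eef_rot: [[0.035, -0.999, 0.004], [-0.999, -0.035, -0.002], [0.002, -0.004, -1.0]]
force: [0.4, -0.2, -0.1]
finger_gap: 0.0697
finger_force: 0.0
```

```bash
python3 -c "
from h import *
for i in range(3):optics.capture('side')
to(.6395,.0300,.15,.044)
a=cv2.imread('pics/top0.png')
t=a[165:270,70:160]; cv2.imwrite('pics/carr.png',cv2.resize(cv2.imread('pics/top0.png')[130:260,70:155],None,fx=4.5,fy=4.5,interpolation=2))"
```

```text
at [ 0.6165 -0.334   0.1455] a -1.5366 tilt [ 0.0025 -0.0005] gap 0.0704 F [ 0.2 -0.2 -0.1] grip 0.0 t 25.7 q6 [-0.22  0.25]
before turn units [-12.1    -1.182  -0.15 ]
after turn units [  1.301 -12.088  -0.15 ]
turn units -11.32
```

View pics/carr.png

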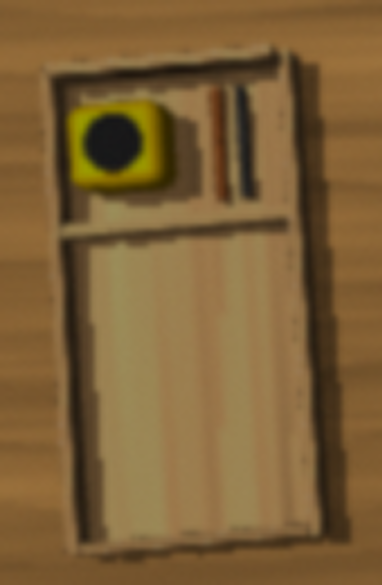

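The bay's inner rim corners in the crop are about (70,240),(290,226),(316,530),(82,545), and the bay is empty. Now turn 90° and go over the tray.

>>> step_arm([
  {"dp":[0,0,0],"turn":[0,0,-0.938],"claw":0.82},
  {"dp":[0,0,0],"turn":[0,0,-0.938],"claw":0.82},
  {"dp":[0,0,0],"turn":[0,0,-0.938],"claw":0.82},
  {"dp":[0,0,0],"turn":[0,0,-0.938],"claw":0.82},
  {"dp":[0,0,0],"turn":[0,0,-0.938],"claw":0.82},
  {"dp":[0,0,0],"turn":[0,0,-0.938],"claw":0.82},
])

```text
time_s: 26.3
position: [0.6151, -0.3335, 0.1421]
eef_rot: [[0.735, -0.678, -0.003], [-0.678, -0.735, 0.001], [-0.003, 0.001, -1.0]]
force: [-0.5, 0.2, -0.4]
finger_gap: 0.0702
finger_force: 0.0
```

>>> step_arm([
  {"dp":[0,0,0],"turn":[0,0,-0.938],"claw":0.82},
  {"dp":[0,0,0],"turn":[0,0,-0.938],"claw":0.82},
  {"dp":[0,0,0],"turn":[0,0,-0.938],"claw":0.82},
  {"dp":[0,0,0],"turn":[0,0,-0.938],"claw":0.82},
  {"dp":[0,0,0],"turn":[0,0,-0.938],"claw":0.82},
  {"dp":[0,0,0],"turn":[0,0,-0.938],"claw":0.82},
  {"dp":[0,0,0],"turn":[0,0,0],"claw":0.82},
])

```text
time_s: 27.0
position: [0.6152, -0.3336, 0.1423]
eef_rot: [[0.999, 0.037, -0.002], [0.037, -0.999, 0.001], [-0.002, -0.001, -1.0]]
force: [-0.6, 0.5, -1.0]
finger_gap: 0.0701
finger_force: 0.0
```

```bash
python3 -c "
from h import *
for i in range(2):im=optics.capture('top')
cv2.imwrite('pics/top2.png',im)
to(.640,.0290,.13,.035)
w=np.array([plane('top',((x+.5)/4.5-.5+70,(y+.5)/4.5-.5+130),.024)[:2] for x,y in[(70,240),(290,226),(316,530),(82,545)]])
print(w,w.mean(0),w[0]-w[1],w[0]-w[3],w[1]-w[2])"
```

```text
at [ 0.6154 -0.3337  0.1428] a 0.0311 tilt [-0.0018  0.0006] gap 0.0699 F [-0.3  0.2 -0.8] grip 0.0 t 27.1 q6 [-0.22  1.82]
before turn units [  1.195 -12.058   0.427]
after turn units [  1.241 -12.053   0.427]
turn units -0.028
[[0.62784158 0.39151692]
 [0.63196452 0.27606471]
 [0.47336708 0.26323638]
 [0.46894549 0.38429763]] [0.55052967 0.32877891] [-0.00412294  0.11545221] [0.15889609 0.00721929] [0.15859744 0.01282833]
```

>>> step_arm([
  {"dp":[0.089,-0.861,0],"turn":[0,0,0],"claw":0.82},
  {"dp":[0.089,-0.861,0],"turn":[0,0,0],"claw":0.82},
  {"dp":[0.089,-0.861,0],"turn":[0,0,0],"claw":0.82},
  {"dp":[0.089,-0.861,0],"turn":[0,0,0],"claw":0.82},
  {"dp":[0.089,-0.861,0],"turn":[0,0,0],"claw":0.82},
  {"dp":[0.089,-0.861,0],"turn":[0,0,0],"claw":0.82},
  {"dp":[0.089,-0.861,0],"turn":[0,0,0],"claw":0.82},
])

```text
time_s: 27.8
position: [0.628, -0.1515, 0.1436]
eef_rot: [[1.0, 0.031, -0.001], [0.031, -1.0, 0.0], [-0.001, -0.0, -1.0]]
force: [0.6, -0.5, -0.5]
finger_gap: 0.0704
finger_force: 0.0
```

>>> step_arm([
  {"dp":[0.089,-0.861,0],"turn":[0,0,0],"claw":0.82},
  {"dp":[0.089,-0.861,0],"turn":[0,0,0],"claw":0.82},
  {"dp":[0.089,-0.861,0],"turn":[0,0,0],"claw":0.82},
  {"dp":[0.089,-0.861,0],"turn":[0,0,0],"claw":0.82},
  {"dp":[0.089,-0.861,0],"turn":[0,0,0],"claw":0.82},
  {"dp":[0.089,-0.861,0],"turn":[0,0,0],"claw":0.82},
  {"dp":[0.089,-0.861,0],"turn":[0,0,0],"claw":0.82},
  {"dp":[0,0,0],"turn":[0,0,0],"claw":0.82},
])

```text
time_s: 28.6
position: [0.6407, 0.0314, 0.1436]
eef_rot: [[0.999, 0.034, -0.0], [0.034, -0.999, 0.0], [-0.0, -0.0, -1.0]]
force: [-1.0, -0.1, 0.0]
finger_gap: 0.0699
finger_force: 0.0
```

```bash
python3 -c "
from h import *
for i in range(4):optics.capture('side')
to(.640,.0290,.008,.035)"
```

```text
at [0.6404 0.0283 0.1437] a 0.0334 tilt [-0.0006 -0.0002] gap 0.0701 F [ 0.3 -0.3  0.4] grip 0.0 t 28.8 q6 [0.35 1.26]
before turn units [-0.013 -0.025  4.524]
after turn units [-0.013 -0.025  4.524]
turn units -0.011
```

>>> step_arm([
  {"dp":[0,-0.02,0.9],"turn":[0,0,0],"claw":0.82},
  {"dp":[0,0,0.9],"turn":[0,0,0],"claw":0.82},
  {"dp":[0,0,0.9],"turn":[0,0,0],"claw":0.82},
  {"dp":[0,0,0.9],"turn":[0,0,0],"claw":0.82},
  {"dp":[0,0,0.6],"turn":[0,0,0],"claw":0.82},
  {"dp":[0,0,0.35],"turn":[0,0,0],"claw":0.82},
  {"dp":[0,0,0.13],"turn":[0,0,0],"claw":0.82},
  {"dp":[0,0,0],"turn":[0,0,0],"claw":0.82},
])

```text
time_s: 29.6
position: [0.6407, 0.029, 0.0036]
eef_rot: [[0.999, 0.034, -0.0], [0.034, -0.999, -0.0], [-0.0, 0.0, -1.0]]
force: [-0.1, -1.4, 1.3]
finger_gap: 0.0702
finger_force: 0.0
```

```bash
python3 -c "
from h import *
for i in range(3):b=optics.capture('side')
to(.640,.0290,.003,.035)
b=b[130:260,220:370]
cv2.imwrite('pics/t6.png',cv2.resize(b,None,fx=4,fy=4,interpolation=2))"
```

```text
at [0.6414 0.0295 0.0048] a 0.035 tilt [0.0017 0.0005] gap 0.0701 F [ 0.8 -0.2  1. ] grip 0.0 t 29.75 q6 [0.35 1.26]
before turn units [-0.047  0.015  0.059]
after turn units [-0.047  0.015  0.059]
turn units -0.0
```

View pics/t6.png

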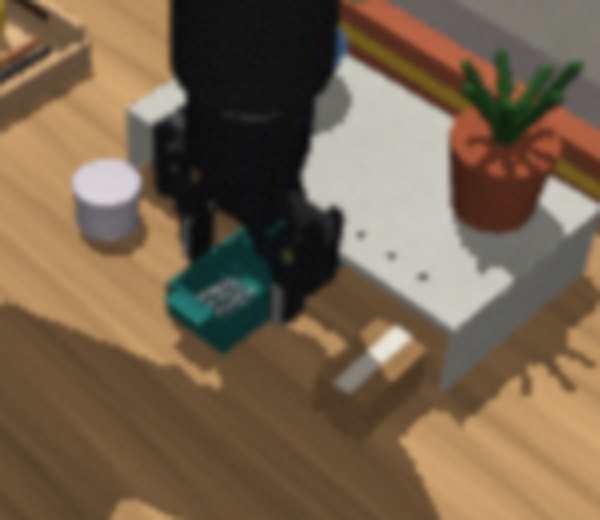

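The fingers straddle the tray (finger tips at (200,245) and (285,310)), clear of the tin and carton. Grip.

>>> step_arm([
  {"dp":[0,0,0.03],"turn":[0,0,0],"claw":0.7},
  {"dp":[0,0,0],"turn":[0,0,0],"claw":0.62},
  {"dp":[0,0,0],"turn":[0,0,0],"claw":0.55},
  {"dp":[0,0,0],"turn":[0,0,0],"claw":0.5},
  {"dp":[0,0,0],"turn":[0,0,0],"claw":0.5},
  {"dp":[0,0,0],"turn":[0,0,0],"claw":0.5},
  {"dp":[0,0,0],"turn":[0,0,0],"claw":0.5},
  {"dp":[0,0,0],"turn":[0,0,0],"claw":0.5},
], newtons=45)

```text
time_s: 30.55
position: [0.641, 0.0295, 0.0034]
eef_rot: [[0.999, 0.035, 0.001], [0.035, -0.999, 0.0], [0.001, -0.0, -1.0]]
force: [-1.0, 0.1, 6.2]
finger_gap: 0.0491
finger_force: 48.1
```

```bash
python3 -c "
from h import *
to(.570,.0265,.003,.035)"
```

```text
at [0.641  0.0295 0.0034] a 0.0353 tilt [0.001  0.0002] gap 0.0491 F [-1.   0.1  6.2] grip 48.1 t 30.55 q6 [0.35 1.26]
before turn units [-2.37   0.018  0.015]
after turn units [-2.37   0.018  0.015]
turn units 0.002
```

>>> step_arm([
  {"dp":[-0.15,0,-0.02],"turn":[0,0,0],"claw":0.5},
  {"dp":[-0.25,0,-0.02],"turn":[0,0,0],"claw":0.5},
  {"dp":[-0.4,0,0],"turn":[0,0,0],"claw":0.5},
  {"dp":[-0.4,0,0],"turn":[0,0,0],"claw":0.5},
  {"dp":[-0.4,0,0],"turn":[0,0,0],"claw":0.5},
  {"dp":[-0.4,0,0],"turn":[0,0,0],"claw":0.5},
  {"dp":[-0.3,0,0],"turn":[0,0,0],"claw":0.5},
  {"dp":[-0.2,0,0],"turn":[0,0,0],"claw":0.5},
])

```text
time_s: 31.35
position: [0.5646, 0.0267, 0.004]
eef_rot: [[0.999, 0.035, -0.0], [0.035, -0.999, -0.0], [-0.0, 0.0, -1.0]]
force: [0.1, 0.5, -0.3]
finger_gap: 0.0494
finger_force: 47.4
```

>>> step_arm([
  {"dp":[0,0,0],"turn":[0,0,0],"claw":0.5},
  {"dp":[0,0,-0.15],"turn":[0,0,0],"claw":0.5},
  {"dp":[0,0,-0.3],"turn":[0,0,0],"claw":0.5},
  {"dp":[0,0,-0.5],"turn":[0,0,0],"claw":0.5},
  {"dp":[0,0,-0.5],"turn":[0,0,0],"claw":0.5},
  {"dp":[0,0,-0.5],"turn":[0,0,0],"claw":0.5},
  {"dp":[0,0,-0.4],"turn":[0,0,0],"claw":0.5},
  {"dp":[0,0,-0.15],"turn":[0,0,0],"claw":0.5},
])

```text
time_s: 32.15
position: [0.5667, 0.027, 0.0807]
eef_rot: [[0.999, 0.035, 0.002], [0.035, -0.999, 0.001], [0.002, -0.001, -1.0]]
force: [0.1, -0.2, -1.6]
finger_gap: 0.0491
finger_force: 47.4
```

```bash
python3 -c "
from h import *
for i in range(3):b=optics.capture('side')
t=optics.capture('top')
to(.5315,.328,.08,.055)
cv2.imwrite('pics/t7.png',cv2.resize(np.hstack([b[130:280,190:350],t[120:270,170:330]]),None,fx=2.4,fy=2.4,interpolation=2))"
```

```text
at [0.5653 0.0267 0.0785] a 0.0348 tilt [-0.0006 -0.    ] gap 0.0493 F [ 0.3 -1.  -1.1] grip 47.4 t 32.35 q6 [0.39 1.21]
before turn units [ -0.778 -10.077  -0.051]
after turn units [ -0.574 -10.091  -0.051]
turn units -0.145
```

View pics/t7.png

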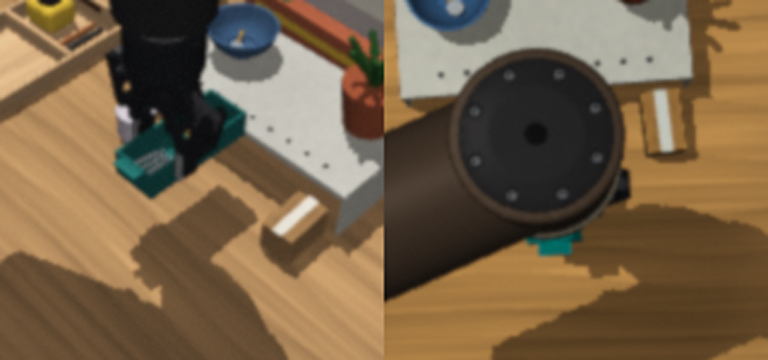

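The tray is out, held level, with nails inside and tin and carton untouched. Carry it smoothly to the bay.

>>> step_arm([
  {"dp":[0,-0.2,0],"turn":[0,0,-0.145],"claw":0.5},
  {"dp":[-0.04,-0.4,0],"turn":[0,0,0],"claw":0.5},
  {"dp":[-0.04,-0.6,0],"turn":[0,0,0],"claw":0.5},
  {"dp":[-0.04,-0.7,0],"turn":[0,0,0],"claw":0.5},
  {"dp":[-0.04,-0.7,0],"turn":[0,0,0],"claw":0.5},
  {"dp":[-0.04,-0.7,0],"turn":[0,0,0],"claw":0.5},
  {"dp":[-0.04,-0.7,0],"turn":[0,0,0],"claw":0.5},
  {"dp":[-0.04,-0.7,0],"turn":[0,0,0],"claw":0.5},
])

```text
time_s: 33.15
position: [0.549, 0.1688, 0.0785]
eef_rot: [[0.998, 0.056, -0.001], [0.056, -0.998, -0.0], [-0.001, 0.0, -1.0]]
force: [0.2, 0.2, -1.4]
finger_gap: 0.0492
finger_force: 47.4
```

>>> step_arm([
  {"dp":[-0.04,-0.7,0],"turn":[0,0,0],"claw":0.5},
  {"dp":[-0.04,-0.7,0],"turn":[0,0,0],"claw":0.5},
  {"dp":[-0.04,-0.7,0],"turn":[0,0,0],"claw":0.5},
  {"dp":[-0.04,-0.7,0],"turn":[0,0,0],"claw":0.5},
  {"dp":[-0.04,-0.7,0],"turn":[0,0,0],"claw":0.5},
  {"dp":[-0.04,-0.7,0],"turn":[0,0,0],"claw":0.5},
  {"dp":[-0.04,-0.6,0],"turn":[0,0,0],"claw":0.5},
  {"dp":[-0.04,-0.29,0],"turn":[0,0,0],"claw":0.5},
])

```text
time_s: 33.95
position: [0.5313, 0.3211, 0.0787]
eef_rot: [[0.998, 0.057, 0.0], [0.057, -0.998, 0.0], [0.0, -0.0, -1.0]]
force: [0.7, 0.6, -1.1]
finger_gap: 0.0493
finger_force: 47.4
```

```bash
python3 -c "
from h import *
for i in range(4):b=optics.capture('side')
t=optics.capture('top')
to(.5315,.328,.0075,.055)
cv2.imwrite('pics/t8.png',cv2.resize(np.hstack([b[70:220,120:280],t[120:270,60:220]]),None,fx=2.4,fy=2.4,interpolation=2))"
```

```text
at [0.5315 0.3184 0.0788] a 0.0549 tilt [-0.0004 -0.0003] gap 0.0492 F [ 0.2 -0.4 -2.2] grip 47.4 t 34.2 q6 [0.85 0.77]
before turn units [ 0.018 -0.321  2.377]
after turn units [ 0.018 -0.321  2.377]
turn units -0.001
```

View pics/t8.png

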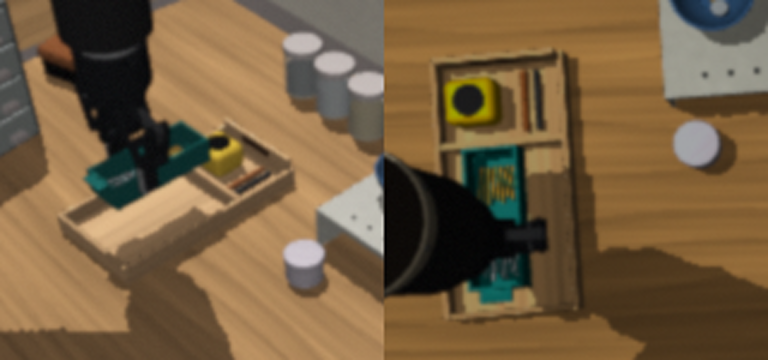

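```bash
python3 -c "
from h import *
C=lambda x,y:(x/2.4+60,y/2.4+120)
z=.0785-.0036+.03
for p in[(465,152),(523,147),(470,290),(530,285)]: print('tray',plane('top',C(*p),z)[:2])
for p in[(481,302),(513,300)]: print('tab',plane('top',C(*p),z-.005)[:2])
for p in[(443,150),(562,141),(575,305),(450,315)]: print('bay',plane('top',C(*p),.024)[:2])
"
```

```text
tray [ 0.60583474 -0.00459872]
tray [ 0.60891255 -0.0572802 ]
tray [ 0.48127599 -0.00547731]
tray [ 0.48426952 -0.05931777]
tab [ 0.47027007 -0.01511237]
tab [ 0.47127725 -0.04391719]
bay [0.61827519 0.01588789]
bay [ 0.62385486 -0.10082472]
bay [ 0.4640335  -0.10740141]
bay [0.45771079 0.01346319]
```

The tray's x position fits the bay with 10–15 mm margins; y needs about +11 mm. Shift and lower slowly.

>>> step_arm([
  {"dp":[0.05,-0.18,0],"turn":[0,0,0],"claw":0.5},
  {"dp":[0.05,-0.18,0.2],"turn":[0,0,0],"claw":0.5},
  {"dp":[0,0,0.4],"turn":[0,0,0],"claw":0.5},
  {"dp":[0,0,0.5],"turn":[0,0,0],"claw":0.5},
  {"dp":[0,0,0.5],"turn":[0,0,0],"claw":0.5},
  {"dp":[0,0,0.4],"turn":[0,0,0],"claw":0.5},
  {"dp":[0,0,0.2],"turn":[0,0,0],"claw":0.5},
  {"dp":[0,0,0.08],"turn":[0,0,0],"claw":0.5},
])

```text
time_s: 35.0
position: [0.5337, 0.3296, 0.0094]
eef_rot: [[0.998, 0.055, -0.001], [0.055, -0.998, -0.001], [-0.001, 0.001, -1.0]]
force: [0.8, -0.3, -0.4]
finger_gap: 0.0491
finger_force: 47.4
```

```bash
python3 -c "
from h import *
for i in range(4):b=optics.capture('side')
to(.5325,.329,.0075,.055)"
```

```text
at [0.5343 0.3303 0.011 ] a 0.0555 tilt [0.0007 0.0006] gap 0.049 F [ 0.4 -0.3 -0.8] grip 47.4 t 35.2 q6 [0.86 0.76]
before turn units [-0.063  0.04   0.118]
after turn units [-0.063  0.04   0.118]
turn units 0.004
```

>>> step_arm([
  {"dp":[0,0,0.1],"turn":[0,0,0],"claw":0.5},
  {"dp":[0,0,0],"turn":[0,0,0],"claw":0.5},
  {"dp":[0,0,0],"turn":[0,0,0],"claw":0.5},
  {"dp":[0,0,0],"turn":[0,0,0],"claw":0.5},
])

```text
time_s: 35.6
position: [0.534, 0.3301, 0.0077]
eef_rot: [[0.998, 0.055, 0.0], [0.055, -0.998, 0.0], [0.0, -0.0, -1.0]]
force: [-0.2, -0.5, -1.3]
finger_gap: 0.0494
finger_force: 47.4
```

>>> step_arm([
  {"dp":[0,0,0.03],"turn":[0,0,0],"claw":0.5},
  {"dp":[0,0,0],"turn":[0,0,0],"claw":0.5},
  {"dp":[0,0,0],"turn":[0,0,0],"claw":0.5},
])

```text
time_s: 35.9
position: [0.5341, 0.3301, 0.0074]
eef_rot: [[0.998, 0.055, 0.001], [0.055, -0.998, 0.0], [0.001, -0.0, -1.0]]
force: [-2.0, -0.4, 5.4]
finger_gap: 0.0497
finger_force: 48.1
```

Touchdown. Release and rise.

>>> step_arm([
  {"dp":[0,0,0],"turn":[0,0,0],"claw":0.65},
  {"dp":[0,0,0],"turn":[0,0,0],"claw":0.78},
  {"dp":[0,0,0],"turn":[0,0,0],"claw":0.78},
  {"dp":[0,0,0],"turn":[0,0,0],"claw":0.78},
  {"dp":[0,0,-0.4],"turn":[0,0,0],"claw":0.78},
  {"dp":[0,0,-0.9],"turn":[0,0,0],"claw":0.78},
  {"dp":[0,0,-0.9],"turn":[0,0,0],"claw":0.78},
  {"dp":[0,0,-0.9],"turn":[0,0,0],"claw":0.78},
])

```text
time_s: 36.7
position: [0.534, 0.33, 0.1014]
eef_rot: [[0.998, 0.055, 0.0], [0.055, -0.998, 0.0], [0.0, -0.0, -1.0]]
force: [1.2, 0.2, 0.4]
finger_gap: 0.0668
finger_force: 0.0
```

>>> step_arm([
  {"dp":[0,0,-0.9],"turn":[0,0,0.94],"claw":0.8},
  {"dp":[0,0,0],"turn":[0,0,0.94],"claw":0.8},
  {"dp":[0,0,0],"turn":[0,0,0.94],"claw":0.8},
  {"dp":[0,0,0],"turn":[0,0,0.94],"claw":0.8},
  {"dp":[0,0,0],"turn":[0,0,0.94],"claw":0.8},
  {"dp":[0,0,0],"turn":[0,0,0.94],"claw":0.8},
])

```text
time_s: 37.3
position: [0.5341, 0.33, 0.1277]
eef_rot: [[0.74, -0.672, 0.001], [-0.672, -0.74, 0.001], [0.0, -0.001, -1.0]]
force: [-0.4, -0.2, -0.4]
finger_gap: 0.0685
finger_force: 0.0
```

>>> step_arm([
  {"dp":[0,0,0],"turn":[0,0,0.94],"claw":0.8},
  {"dp":[0,0,0],"turn":[0,0,0.94],"claw":0.8},
  {"dp":[0,0,0],"turn":[0,0,0.94],"claw":0.8},
  {"dp":[0,0,0],"turn":[0,0,0.94],"claw":0.8},
  {"dp":[0,0,0],"turn":[0,0,0.94],"claw":0.8},
  {"dp":[0,0,0],"turn":[0,0,0.94],"claw":0.8},
  {"dp":[0,0,0],"turn":[0,0,0],"claw":0.8},
])

```text
time_s: 38.0
position: [0.5341, 0.3301, 0.1275]
eef_rot: [[0.049, -0.999, 0.001], [-0.999, -0.049, 0.001], [-0.001, -0.001, -1.0]]
force: [-0.2, -0.6, 0.3]
finger_gap: 0.0686
finger_force: 0.0
```

```bash
python3 -c "
from h import *
for i in range(3):b=optics.capture('side')
cv2.imwrite('pics/side3.png',b)
to(.6161,-.334,.14,-1.5365)"
```

```text
at [0.534  0.33   0.1271] a -1.516 tilt [0.0004 0.0003] gap 0.0689 F [-0.3  0.3 -1. ] grip 0.0 t 38.15 q6 [ 0.86 -0.81]
before turn units [22.251 -1.519 -0.43 ]
after turn units [22.215 -1.975 -0.43 ]
turn units 0.147
```

>>> step_arm([
  {"dp":[0,0,-0.43],"turn":[0,0,0.147],"claw":0.82},
  {"dp":[0.966,-0.086,0],"turn":[0,0,0],"claw":0.82},
  {"dp":[0.966,-0.086,0],"turn":[0,0,0],"claw":0.82},
  {"dp":[0.966,-0.086,0],"turn":[0,0,0],"claw":0.82},
  {"dp":[0.966,-0.086,0],"turn":[0,0,0],"claw":0.82},
  {"dp":[0.966,-0.086,0],"turn":[0,0,0],"claw":0.82},
  {"dp":[0.966,-0.086,0],"turn":[0,0,0],"claw":0.82},
  {"dp":[0.966,-0.086,0],"turn":[0,0,0],"claw":0.82},
])

```text
time_s: 38.95
position: [0.5586, 0.1268, 0.1408]
eef_rot: [[0.032, -1.0, 0.001], [-1.0, -0.032, 0.0], [-0.0, -0.001, -1.0]]
force: [0.3, -1.0, 0.1]
finger_gap: 0.0701
finger_force: 0.0
```

>>> step_arm([
  {"dp":[0.966,-0.086,0],"turn":[0,0,0],"claw":0.82},
  {"dp":[0.966,-0.086,0],"turn":[0,0,0],"claw":0.82},
  {"dp":[0.966,-0.086,0],"turn":[0,0,0],"claw":0.82},
  {"dp":[0.966,-0.086,0],"turn":[0,0,0],"claw":0.82},
  {"dp":[0.966,-0.086,0],"turn":[0,0,0],"claw":0.82},
  {"dp":[0.966,-0.086,0],"turn":[0,0,0],"claw":0.82},
  {"dp":[0.966,-0.086,0],"turn":[0,0,0],"claw":0.82},
  {"dp":[0.966,-0.086,0],"turn":[0,0,0],"claw":0.82},
])

```text
time_s: 39.75
position: [0.5864, -0.1046, 0.1408]
eef_rot: [[0.032, -1.0, 0.001], [-1.0, -0.032, -0.0], [0.0, -0.001, -1.0]]
force: [1.1, 1.0, 1.0]
finger_gap: 0.0703
finger_force: 0.0
```

>>> step_arm([
  {"dp":[0.966,-0.086,0],"turn":[0,0,0],"claw":0.82},
  {"dp":[0.966,-0.086,0],"turn":[0,0,0],"claw":0.82},
  {"dp":[0.966,-0.086,0],"turn":[0,0,0],"claw":0.82},
  {"dp":[0.966,-0.086,0],"turn":[0,0,0],"claw":0.82},
  {"dp":[0.966,-0.086,0],"turn":[0,0,0],"claw":0.82},
  {"dp":[0.966,-0.086,0],"turn":[0,0,0],"claw":0.82},
  {"dp":[0.966,-0.086,0],"turn":[0,0,0],"claw":0.82},
  {"dp":[0.966,-0.086,0],"turn":[0,0,0],"claw":0.82},
])

```text
time_s: 40.55
position: [0.614, -0.3358, 0.1407]
eef_rot: [[0.031, -1.0, 0.001], [-1.0, -0.031, -0.0], [0.0, -0.001, -1.0]]
force: [0.2, 1.2, 0.0]
finger_gap: 0.0696
finger_force: 0.0
```

```bash
python3 -c "
from h import *
for i in range(6):b=optics.capture('top')
cv2.imwrite('pics/top3.png',b)
to(.6161,-.334,.0065,-1.5365)"
```

```text
at [ 0.6137 -0.334   0.14  ] a -1.5397 tilt [ 0.0003 -0.    ] gap 0.07 F [-0.3  0.9  0.5] grip 0.0 t 40.85 q6 [-0.22  0.25]
before turn units [ 4.000e-03 -8.000e-02  4.451e+00]
after turn units [ 4.000e-03 -8.000e-02  4.451e+00]
turn units -0.023
```

>>> step_arm([
  {"dp":[0,-0.08,0.9],"turn":[0,0,0],"claw":0.82},
  {"dp":[0,0,0.9],"turn":[0,0,0],"claw":0.82},
  {"dp":[0,0,0.9],"turn":[0,0,0],"claw":0.82},
  {"dp":[0,0,0.9],"turn":[0,0,0],"claw":0.82},
  {"dp":[0,0,0.5],"turn":[0,0,0],"claw":0.82},
  {"dp":[0,0,0.3],"turn":[0,0,0],"claw":0.82},
  {"dp":[0,0,0.05],"turn":[0,0,0],"claw":0.82},
  {"dp":[0,0,0],"turn":[0,0,0],"claw":0.82},
])

```text
time_s: 41.65
position: [0.6168, -0.3343, 0.0069]
eef_rot: [[0.031, -1.0, 0.001], [-1.0, -0.031, -0.001], [0.001, -0.001, -1.0]]
force: [-0.2, 0.0, 0.0]
finger_gap: 0.07
finger_force: 0.0
```

```bash
python3 -c "
from h import *
for i in range(4):b=optics.capture('side')
to(.6161,-.334,.0065,-1.5365)"
```

```text
at [ 0.6168 -0.3346  0.0073] a -1.5401 tilt [ 0.0018 -0.0005] gap 0.07 F [ 0.7 -0.3  0.3] grip 0.0 t 41.85 q6 [-0.22  0.25]
before turn units [-0.02   0.021  0.025]
after turn units [-0.02   0.021  0.025]
turn units -0.026
```

>>> step_arm([
  {"dp":[0,0,0],"turn":[0,0,0],"claw":0.7},
  {"dp":[0,0,0],"turn":[0,0,0],"claw":0.6},
  {"dp":[0,0,0],"turn":[0,0,0],"claw":0.55},
  {"dp":[0,0,0],"turn":[0,0,0],"claw":0.55},
  {"dp":[0,0,0],"turn":[0,0,0],"claw":0.55},
  {"dp":[0,0,0],"turn":[0,0,0],"claw":0.55},
  {"dp":[0,0,0],"turn":[0,0,0],"claw":0.55},
], newtons=40)

```text
time_s: 42.55
position: [0.6163, -0.3345, 0.0072]
eef_rot: [[0.031, -1.0, 0.001], [-1.0, -0.031, -0.0], [0.0, -0.001, -1.0]]
force: [-2.0, 1.6, 5.5]
finger_gap: 0.0538
finger_force: 41.5
```

```bash
python3 -c "
from h import *
to(.5317,-.0615,.1,-1.5365)"
```

```text
at [ 0.6163 -0.3345  0.0072] a -1.54 tilt [ 0.0008 -0.0004] gap 0.0538 F [-2.   1.6  5.5] grip 41.5 t 42.55 q6 [-0.22  0.25]
before turn units [-9.183  2.538 -3.095]
after turn units [-9.192  2.506 -3.095]
turn units -0.025
```

>>> step_arm([
  {"dp":[0,0,-0.4],"turn":[0,0,0],"claw":0.55},
  {"dp":[0,0,-0.8],"turn":[0,0,0],"claw":0.55},
  {"dp":[0,0,-0.8],"turn":[0,0,0],"claw":0.55},
  {"dp":[0,0,-0.8],"turn":[0,0,0],"claw":0.55},
  {"dp":[0,0,-0.6],"turn":[0,0,0],"claw":0.55},
])

```text
time_s: 43.05
position: [0.6163, -0.3345, 0.1102]
eef_rot: [[0.031, -1.0, 0.001], [-1.0, -0.031, -0.0], [0.0, -0.001, -1.0]]
force: [1.2, 0.7, -1.6]
finger_gap: 0.0536
finger_force: 42.9
```

>>> step_arm([
  {"dp":[-0.656,0.181,0],"turn":[0,0,0],"claw":0.55},
  {"dp":[-0.656,0.181,0],"turn":[0,0,0],"claw":0.55},
  {"dp":[-0.656,0.181,0],"turn":[0,0,0],"claw":0.55},
  {"dp":[-0.656,0.181,0],"turn":[0,0,0],"claw":0.55},
  {"dp":[-0.656,0.181,0],"turn":[0,0,0],"claw":0.55},
  {"dp":[-0.656,0.181,0],"turn":[0,0,0],"claw":0.55},
  {"dp":[-0.656,0.181,0],"turn":[0,0,0],"claw":0.55},
])

```text
time_s: 43.75
position: [0.5733, -0.197, 0.1085]
eef_rot: [[0.03, -1.0, -0.0], [-1.0, -0.03, 0.0], [-0.0, 0.0, -1.0]]
force: [0.5, 0.4, -2.1]
finger_gap: 0.0539
finger_force: 42.9
```

>>> step_arm([
  {"dp":[-0.656,0.181,0],"turn":[0,0,0],"claw":0.55},
  {"dp":[-0.656,0.181,0],"turn":[0,0,0],"claw":0.55},
  {"dp":[-0.656,0.181,0],"turn":[0,0,0],"claw":0.55},
  {"dp":[-0.656,0.181,0],"turn":[0,0,0],"claw":0.55},
  {"dp":[-0.656,0.181,0],"turn":[0,0,0],"claw":0.55},
  {"dp":[-0.656,0.181,0],"turn":[0,0,0],"claw":0.55},
  {"dp":[-0.656,0.181,0],"turn":[0,0,0],"claw":0.55},
  {"dp":[0,0,0],"turn":[0,0,0],"claw":0.55},
])

```text
time_s: 44.55
position: [0.531, -0.0597, 0.1087]
eef_rot: [[0.032, -0.999, 0.0], [-0.999, -0.032, 0.001], [-0.001, -0.0, -1.0]]
force: [0.3, -1.0, -3.1]
finger_gap: 0.0534
finger_force: 42.9
```

```bash
python3 -c "
from h import *
for i in range(5):b=optics.capture('side')
to(.5319,-.062,.0045,-1.5365)"
```

```text
at [ 0.5318 -0.0618  0.1081] a -1.5408 tilt [ 0.0001 -0.    ] gap 0.0537 F [-0.1 -0.3 -2.3] grip 42.9 t 44.8 q6 [ 0.25 -0.22]
before turn units [ 0.007 -0.004  3.455]
after turn units [ 0.007 -0.004  3.455]
turn units -0.03
```

>>> step_arm([
  {"dp":[0,0,0.8],"turn":[0,0,0],"claw":0.55},
  {"dp":[0,0,0.9],"turn":[0,0,0],"claw":0.55},
  {"dp":[0,0,0.8],"turn":[0,0,0],"claw":0.55},
  {"dp":[0,0,0.5],"turn":[0,0,0],"claw":0.55},
  {"dp":[0,0,0.3],"turn":[0,0,0],"claw":0.55},
  {"dp":[0,0,0.1],"turn":[0,0,0],"claw":0.55},
  {"dp":[0,0,0],"turn":[0,0,0],"claw":0.55},
  {"dp":[0,0,0],"turn":[0,0,0],"claw":0.55},
])

```text
time_s: 45.6
position: [0.5323, -0.0613, 0.0067]
eef_rot: [[0.031, -1.0, 0.001], [-1.0, -0.031, 0.0], [-0.0, -0.001, -1.0]]
force: [0.3, 0.4, -2.5]
finger_gap: 0.0538
finger_force: 42.9
```

```bash
python3 -c "
from h import *
for i in range(5):b=optics.capture('side')
to(.5319,-.062,.0045,-1.5365)"
```

```text
at [ 0.532  -0.0612  0.0066] a -1.5401 tilt [0.0011 0.0002] gap 0.0534 F [-0.1 -0.2 -3.4] grip 42.9 t 45.85 q6 [ 0.25 -0.22]
before turn units [0.027 0.005 0.069]
after turn units [0.027 0.005 0.069]
turn units -0.025
```

>>> step_arm([
  {"dp":[0.02,0,0.08],"turn":[0,0,0],"claw":0.55},
  {"dp":[0,0,0],"turn":[0,0,0],"claw":0.55},
  {"dp":[0,0,0.02],"turn":[0,0,0],"claw":0.55},
  {"dp":[0,0,0],"turn":[0,0,0],"claw":0.55},
])

```text
time_s: 46.25
position: [0.5322, -0.0618, 0.0041]
eef_rot: [[0.031, -1.0, 0.001], [-1.0, -0.031, 0.0], [-0.0, -0.001, -1.0]]
force: [-3.8, 2.1, 10.7]
finger_gap: 0.0532
finger_force: 43.9
```

>>> step_arm([
  {"dp":[0,0,0],"turn":[0,0,0],"claw":0.7},
  {"dp":[0,0,0],"turn":[0,0,0],"claw":0.85},
  {"dp":[0,0,0],"turn":[0,0,0],"claw":0.85},
  {"dp":[0,0,0],"turn":[0,0,0],"claw":0.85},
  {"dp":[0,0,-0.5],"turn":[0,0,0],"claw":0.85},
  {"dp":[0,0,-0.9],"turn":[0,0,0],"claw":0.85},
  {"dp":[0,0,-0.9],"turn":[0,0,0],"claw":0.85},
  {"dp":[0,0,-0.9],"turn":[0,0,0],"claw":0.7},
])

```text
time_s: 47.05
position: [0.5314, -0.062, 0.0998]
eef_rot: [[0.031, -1.0, -0.001], [-1.0, -0.031, -0.0], [0.0, 0.001, -1.0]]
force: [1.3, 0.2, -1.2]
finger_gap: 0.061
finger_force: 0.0
```

>>> step_arm([
  {"dp":[0,0,-0.9],"turn":[0,0,0],"claw":0.54},
  {"dp":[0,0,0],"turn":[0,0,-0.028],"claw":0.54},
  {"dp":[0,0,0],"turn":[0,0,0],"claw":0.54},
])

```text
time_s: 47.35
position: [0.5319, -0.0618, 0.1264]
eef_rot: [[0.034, -0.999, 0.001], [-0.999, -0.034, 0.001], [-0.001, -0.001, -1.0]]
force: [0.2, -0.2, -0.6]
finger_gap: 0.0459
finger_force: 0.0
```

```bash
python3 -c "
from h import *
for i in range(3):b=optics.capture('side')
to(.5378,-.3342,.13,-1.5365)"
```

```text
at [ 0.5309 -0.062   0.1249] a -1.5365 tilt [-0.002  -0.0003] gap 0.0462 F [-0.2 -0.2  0.2] grip 0.0 t 47.5 q6 [ 0.25 -0.22]
before turn units [ 9.076  0.082 -0.171]
after turn units [ 9.076  0.082 -0.171]
turn units -0.0
```

>>> step_arm([
  {"dp":[0.907,0.007,0],"turn":[0,0,0],"claw":0.54},
  {"dp":[0.907,0.007,0],"turn":[0,0,0],"claw":0.54},
  {"dp":[0.907,0.007,0],"turn":[0,0,0],"claw":0.54},
  {"dp":[0.907,0.007,0],"turn":[0,0,0],"claw":0.54},
  {"dp":[0.907,0.007,0],"turn":[0,0,0],"claw":0.54},
])

```text
time_s: 48.0
position: [0.5347, -0.1989, 0.1247]
eef_rot: [[0.035, -0.999, -0.002], [-0.999, -0.035, 0.0], [-0.0, 0.002, -1.0]]
force: [-0.1, 0.5, 0.9]
finger_gap: 0.046
finger_force: 0.0
```

>>> step_arm([
  {"dp":[0.907,0.007,0],"turn":[0,0,0],"claw":0.54},
  {"dp":[0.907,0.007,0],"turn":[0,0,0],"claw":0.54},
  {"dp":[0.907,0.007,0],"turn":[0,0,0],"claw":0.54},
  {"dp":[0.907,0.007,0],"turn":[0,0,0],"claw":0.54},
  {"dp":[0.907,0.007,0],"turn":[0,0,0],"claw":0.54},
  {"dp":[0,0,0],"turn":[0,0,0],"claw":0.54},
  {"dp":[0,0,0],"turn":[0,0,0],"claw":0.54},
])

```text
time_s: 48.7
position: [0.5382, -0.3342, 0.1245]
eef_rot: [[0.033, -0.999, -0.002], [-0.999, -0.033, 0.001], [-0.001, 0.002, -1.0]]
force: [0.4, -0.1, -0.2]
finger_gap: 0.0461
finger_force: 0.0
```

```bash
python3 -c "
from h import *
for i in range(4):b=optics.capture('top')
to(.5378,-.3342,.0115,-1.5365)
# paperweight before/after in top view: shift by phase correlation
a=cv2.imread('pics/top0.png');g=lambda i:cv2.cvtColor(i[200:238,262:298],6)
t=cv2.matchTemplate(b[190:248,250:310],a[204:234,264:295],cv2.TM_CCOEFF_NORMED);print(cv2.minMaxLoc(t)[1::2], 'expect (14,14)')
cv2.imwrite('pics/top4.png',b)
A=cv2.HoughCircles
for im in(a,b):
    h=cv2.cvtColor(im,cv2.COLOR_BGR2HSV)[190:250,250:310]; m=((h[...,0]>35)|(h[...,1]<60)).astype('uint8')&(h[...,2]>70)
    c=max(cv2.findContours(m.astype('uint8'),0,1)[0],key=cv2.contourArea);M=cv2.moments(c);uv=(M['m10']/M['m00']+250,M['m01']/M['m00']+190);print(uv,cv2.contourArea(c),plane('top',uv,.03)[:2])
"
```

```text
at [ 0.539  -0.333   0.1258] a -1.5353 tilt [-0.0004  0.0002] gap 0.0462 F [-0.2 -0.4 -0.6] grip 0.0 t 48.9 q6 [-0.25  0.28]
before turn units [0.037 0.04  3.809]
after turn units [0.037 0.04  3.809]
turn units 0.008
(0.9807541370391846, (14, 13)) expect (14,14)
(278.1200487507617, 218.35709932967703) 273.5 [ 0.53162334 -0.05962007]
(278.4248251748252, 217.71678321678323) 286.0 [ 0.53308739 -0.06037651]
```

The paperweight is back within about 1.5 mm. Now the slider.

>>> step_arm([
  {"dp":[0.02,0.03,0.8],"turn":[0,0,0],"claw":0.54},
  {"dp":[0,0,0.8],"turn":[0,0,0],"claw":0.54},
  {"dp":[0,0,0.8],"turn":[0,0,0],"claw":0.54},
  {"dp":[0,0,0.7],"turn":[0,0,0],"claw":0.54},
  {"dp":[0,0,0.5],"turn":[0,0,0],"claw":0.54},
  {"dp":[0,0,0.2],"turn":[0,0,0],"claw":0.54},
  {"dp":[0,0,0],"turn":[0,0,0],"claw":0.54},
  {"dp":[0,0,0],"turn":[0,0,0],"claw":0.54},
])

```text
time_s: 49.7
position: [0.5387, -0.3344, 0.0128]
eef_rot: [[0.035, -0.999, 0.001], [-0.999, -0.035, -0.0], [0.0, -0.001, -1.0]]
force: [0.2, 0.0, -0.3]
finger_gap: 0.0462
finger_force: 0.0
```

```bash
python3 -c "
from h import *
for i in range(4):b=optics.capture('side')
to(.5378,-.3342,.0115,-1.5365)"
```

```text
at [ 0.5386 -0.3347  0.013 ] a -1.5362 tilt [ 0.0015 -0.0005] gap 0.0462 F [ 0.3  0.6 -0.5] grip 0.0 t 49.9 q6 [-0.25  0.28]
before turn units [-0.016  0.027  0.049]
after turn units [-0.016  0.028  0.049]
turn units 0.002
```

>>> step_arm([
  {"dp":[0,0,0],"turn":[0,0,0],"claw":0.4},
  {"dp":[0,0,0],"turn":[0,0,0],"claw":0.3},
  {"dp":[0,0,0],"turn":[0,0,0],"claw":0.25},
  {"dp":[0,0,0],"turn":[0,0,0],"claw":0.25},
  {"dp":[0,0,0],"turn":[0,0,0],"claw":0.25},
  {"dp":[0,0,0],"turn":[0,0,0],"claw":0.25},
  {"dp":[0,0,0],"turn":[0,0,0],"claw":0.25},
], newtons=40)

```text
time_s: 50.6
position: [0.5385, -0.3347, 0.0126]
eef_rot: [[0.035, -0.999, 0.001], [-0.999, -0.035, -0.0], [0.0, -0.001, -1.0]]
force: [-0.8, 1.0, 5.4]
finger_gap: 0.0297
finger_force: 40.5
```

```bash
python3 -c "
from h import *
to(.5314,.0259,.12,-1.5365)"
```

```text
at [ 0.5385 -0.3347  0.0126] a -1.5361 tilt [ 0.0007 -0.0004] gap 0.0297 F [-0.8  1.   5.4] grip 40.5 t 50.6 q6 [-0.25  0.28]
before turn units [-12.02   -0.182  -3.579]
after turn units [-12.021  -0.177  -3.579]
turn units 0.003
```

>>> step_arm([
  {"dp":[0,0,-0.5],"turn":[0,0,0],"claw":0.25},
  {"dp":[0,0,-0.9],"turn":[0,0,0],"claw":0.25},
  {"dp":[0,0,-0.9],"turn":[0,0,0],"claw":0.25},
  {"dp":[0,0,-0.9],"turn":[0,0,0],"claw":0.25},
  {"dp":[0,0,-0.6],"turn":[0,0,0],"claw":0.25},
])

```text
time_s: 51.1
position: [0.5383, -0.3346, 0.1276]
eef_rot: [[0.034, -0.999, 0.001], [-0.999, -0.034, -0.0], [0.0, -0.001, -1.0]]
force: [0.6, 0.1, -2.0]
finger_gap: 0.0294
finger_force: 39.8
```

>>> step_arm([
  {"dp":[-0.8586,-0.013,0],"turn":[0,0,0],"claw":0.25},
  {"dp":[-0.8586,-0.013,0],"turn":[0,0,0],"claw":0.25},
  {"dp":[-0.8586,-0.013,0],"turn":[0,0,0],"claw":0.25},
  {"dp":[-0.8586,-0.013,0],"turn":[0,0,0],"claw":0.25},
  {"dp":[-0.8586,-0.013,0],"turn":[0,0,0],"claw":0.25},
  {"dp":[-0.8586,-0.013,0],"turn":[0,0,0],"claw":0.25},
  {"dp":[-0.8586,-0.013,0],"turn":[0,0,0],"claw":0.25},
])

```text
time_s: 51.8
position: [0.534, -0.1532, 0.1255]
eef_rot: [[0.034, -0.999, -0.001], [-0.999, -0.034, 0.0], [-0.0, 0.001, -1.0]]
force: [-0.0, 0.0, -1.1]
finger_gap: 0.0291
finger_force: 39.9
```

>>> step_arm([
  {"dp":[-0.8586,-0.013,0],"turn":[0,0,0],"claw":0.25},
  {"dp":[-0.8586,-0.013,0],"turn":[0,0,0],"claw":0.25},
  {"dp":[-0.8586,-0.013,0],"turn":[0,0,0],"claw":0.25},
  {"dp":[-0.8586,-0.013,0],"turn":[0,0,0],"claw":0.25},
  {"dp":[-0.8586,-0.013,0],"turn":[0,0,0],"claw":0.25},
  {"dp":[-0.8586,-0.013,0],"turn":[0,0,0],"claw":0.25},
  {"dp":[-0.8586,-0.013,0],"turn":[0,0,0],"claw":0.25},
  {"dp":[0,0,0],"turn":[0,0,0],"claw":0.25},
])

```text
time_s: 52.6
position: [0.5309, 0.0283, 0.1257]
eef_rot: [[0.037, -0.999, -0.0], [-0.999, -0.037, 0.0], [-0.0, 0.0, -1.0]]
force: [0.2, -0.9, -1.5]
finger_gap: 0.0294
finger_force: 39.8
```

```bash
python3 -c "
from h import *
for i in range(6):b=optics.capture('side')
to(.5314,.0255,.0105,-1.5365)"
```

```text
at [0.5309 0.0253 0.1258] a -1.5372 tilt [-0.0004 -0.0001] gap 0.0292 F [ 0.  -1.1 -1. ] grip 39.8 t 52.9 q6 [ 0.42 -0.38]
before turn units [-0.005 -0.016  3.844]
after turn units [-0.005 -0.016  3.844]
turn units -0.005
```

>>> step_arm([
  {"dp":[0,0,0.9],"turn":[0,0,0],"claw":0.25},
  {"dp":[0,0,0.9],"turn":[0,0,0],"claw":0.25},
  {"dp":[0,0,0.9],"turn":[0,0,0],"claw":0.25},
  {"dp":[0,0,0.7],"turn":[0,0,0],"claw":0.25},
  {"dp":[0,0,0.3],"turn":[0,0,0],"claw":0.25},
  {"dp":[0,0,0.1],"turn":[0,0,0],"claw":0.25},
  {"dp":[0,0,0],"turn":[0,0,0],"claw":0.25},
  {"dp":[0,0,0],"turn":[0,0,0],"claw":0.25},
])

```text
time_s: 53.7
position: [0.5319, 0.0262, 0.013]
eef_rot: [[0.035, -0.999, 0.002], [-0.999, -0.035, 0.001], [-0.0, -0.002, -1.0]]
force: [-0.2, -0.0, -1.7]
finger_gap: 0.0297
finger_force: 39.9
```

```bash
python3 -c "
from h import *
for i in range(5):b=optics.capture('side')
to(.5314,.0255,.009,-1.5365)"
```

```text
at [0.5315 0.0263 0.0127] a -1.5361 tilt [0.0012 0.0005] gap 0.0297 F [ 0.6 -0.1 -1.3] grip 39.9 t 53.95 q6 [ 0.42 -0.38]
before turn units [0.025 0.004 0.122]
after turn units [0.025 0.004 0.122]
turn units 0.003
```

>>> step_arm([
  {"dp":[0.02,0,0.07],"turn":[0,0,0],"claw":0.25},
  {"dp":[0,0,0.05],"turn":[0,0,0],"claw":0.25},
  {"dp":[0,0,0],"turn":[0,0,0],"claw":0.25},
  {"dp":[0,0,0],"turn":[0,0,0],"claw":0.25},
])

```text
time_s: 54.35
position: [0.5314, 0.0255, 0.0096]
eef_rot: [[0.035, -0.999, 0.001], [-0.999, -0.035, 0.0], [0.0, -0.001, -1.0]]
force: [-3.4, 0.8, 13.5]
finger_gap: 0.0295
finger_force: 41.8
```

>>> step_arm([
  {"dp":[0,0,-0.02],"turn":[0,0,0],"claw":0.45},
  {"dp":[0,0,0],"turn":[0,0,0],"claw":0.6},
  {"dp":[0,0,0],"turn":[0,0,0],"claw":0.6},
  {"dp":[0,0,0],"turn":[0,0,0],"claw":0.6},
  {"dp":[0,0,-0.4],"turn":[0,0,0],"claw":0.6},
  {"dp":[0,0,-0.9],"turn":[0,0,0],"claw":0.6},
  {"dp":[0,0,-0.9],"turn":[0,0,0],"claw":0.6},
  {"dp":[0,0,-0.9],"turn":[0,0,0],"claw":0.6},
])

```text
time_s: 55.15
position: [0.5311, 0.0254, 0.1038]
eef_rot: [[0.035, -0.999, 0.0], [-0.999, -0.035, -0.0], [0.0, -0.0, -1.0]]
force: [0.5, 0.8, 0.8]
finger_gap: 0.0511
finger_force: 0.0
```

>>> step_arm([
  {"dp":[0,0,-0.9],"turn":[0,0,0],"claw":0.8},
  {"dp":[0,0,0],"turn":[0,0,-0.86],"claw":0.8},
  {"dp":[0,0,0],"turn":[0,0,0],"claw":0.8},
])

```text
time_s: 55.45
position: [0.5316, 0.0256, 0.1307]
eef_rot: [[0.156, -0.988, 0.002], [-0.988, -0.156, 0.001], [-0.001, -0.003, -1.0]]
force: [0.7, 0.7, -0.7]
finger_gap: 0.0685
finger_force: 0.0
```

```bash
python3 -c "
from h import *
for i in range(4):b=optics.capture('side')
to(.4543,-.3341,.13,-1.4158)"
```

```text
at [0.5307 0.0253 0.1286] a -1.4186 tilt [-0.0011 -0.0004] gap 0.0681 F [-0.2 -0.4 -0.6] grip 0.0 t 55.65 q6 [ 0.42 -0.26]
before turn units [11.456  4.333 -0.048]
after turn units [11.443  4.365 -0.048]
turn units -0.02
```

>>> step_arm([
  {"dp":[0.818,0.311,0],"turn":[0,0,0],"claw":0.8},
  {"dp":[0.818,0.311,0],"turn":[0,0,0],"claw":0.8},
  {"dp":[0.818,0.311,0],"turn":[0,0,0],"claw":0.8},
  {"dp":[0.818,0.311,0],"turn":[0,0,0],"claw":0.8},
  {"dp":[0.818,0.311,0],"turn":[0,0,0],"claw":0.8},
  {"dp":[0.818,0.311,0],"turn":[0,0,0],"claw":0.8},
  {"dp":[0.818,0.311,0],"turn":[0,0,0],"claw":0.8},
])

```text
time_s: 56.35
position: [0.4923, -0.1554, 0.1284]
eef_rot: [[0.152, -0.988, -0.001], [-0.988, -0.152, -0.0], [-0.0, 0.001, -1.0]]
force: [0.6, 0.0, -0.2]
finger_gap: 0.0685
finger_force: 0.0
```

>>> step_arm([
  {"dp":[0.818,0.311,0],"turn":[0,0,0],"claw":0.8},
  {"dp":[0.818,0.311,0],"turn":[0,0,0],"claw":0.8},
  {"dp":[0.818,0.311,0],"turn":[0,0,0],"claw":0.8},
  {"dp":[0.818,0.311,0],"turn":[0,0,0],"claw":0.8},
  {"dp":[0.818,0.311,0],"turn":[0,0,0],"claw":0.8},
  {"dp":[0.818,0.311,0],"turn":[0,0,0],"claw":0.8},
  {"dp":[0.818,0.311,0],"turn":[0,0,0],"claw":0.8},
  {"dp":[0,0,0],"turn":[0,0,0],"claw":0.8},
])

```text
time_s: 57.15
position: [0.4539, -0.3362, 0.128]
eef_rot: [[0.15, -0.989, -0.002], [-0.989, -0.15, 0.0], [-0.001, 0.002, -1.0]]
force: [-0.0, 0.6, -1.3]
finger_gap: 0.0685
finger_force: 0.0
```

```bash
python3 -c "
from h import *
for i in range(5):b=optics.capture('top')
cv2.imwrite('pics/top5.png',b)
a=cv2.imread('pics/top0.png')
for y0,y1,x0,x1 in[(208,232,226,262),(206,232,266,293)]:
    r=cv2.matchTemplate(cv2.resize(b[y0-6:y1+6,x0-6:x1+6],None,fx=4,fy=4,interpolation=2),cv2.resize(a[y0:y1,x0:x1],None,fx=4,fy=4,interpolation=2),5);_,v,_,l=cv2.minMaxLoc(r);print(v,(np.array(l)-24)/4)
to(.4543,-.3341,.008,-1.4158)"
```

```text
0.9571160674095154 [ 0.   -0.75]
0.9917274713516235 [ 0.  -0.5]
at [ 0.455  -0.3335  0.1287] a -1.4161 tilt [-0.0006  0.0003] gap 0.0687 F [ 0.9  0.  -0. ] grip 0.0 t 57.4 q6 [-0.29  0.44]
before turn units [0.016 0.025 4.024]
after turn units [0.016 0.025 4.024]
turn units -0.002
```

>>> step_arm([
  {"dp":[0.01,0.02,0.9],"turn":[0,0,0],"claw":0.8},
  {"dp":[0,0,0.9],"turn":[0,0,0],"claw":0.8},
  {"dp":[0,0,0.9],"turn":[0,0,0],"claw":0.8},
  {"dp":[0,0,0.7],"turn":[0,0,0],"claw":0.8},
  {"dp":[0,0,0.4],"turn":[0,0,0],"claw":0.8},
  {"dp":[0,0,0.24],"turn":[0,0,0],"claw":0.8},
  {"dp":[0,0,0],"turn":[0,0,0],"claw":0.8},
  {"dp":[0,0,0],"turn":[0,0,0],"claw":0.8},
])

```text
time_s: 58.2
position: [0.4551, -0.3346, 0.0086]
eef_rot: [[0.154, -0.988, 0.001], [-0.988, -0.154, -0.0], [0.001, -0.001, -1.0]]
force: [0.2, -0.3, 0.4]
finger_gap: 0.0683
finger_force: 0.0
```

```bash
python3 -c "
from h import *
for i in range(4):b=optics.capture('side')
to(.4543,-.3341,.008,-1.4158)"
```

```text
at [ 0.455  -0.3347  0.0087] a -1.4162 tilt [ 0.0016 -0.0005] gap 0.0686 F [-0.3  0.1  0.1] grip 0.0 t 58.4 q6 [-0.29  0.44]
before turn units [-0.024  0.02   0.024]
after turn units [-0.024  0.02   0.024]
turn units -0.003
```

>>> step_arm([
  {"dp":[0,0,0],"turn":[0,0,0],"claw":0.65},
  {"dp":[0,0,0],"turn":[0,0,0],"claw":0.55},
  {"dp":[0,0,0],"turn":[0,0,0],"claw":0.5},
  {"dp":[0,0,0],"turn":[0,0,0],"claw":0.5},
  {"dp":[0,0,0],"turn":[0,0,0],"claw":0.5},
  {"dp":[0,0,0],"turn":[0,0,0],"claw":0.5},
  {"dp":[0,0,0],"turn":[0,0,0],"claw":0.5},
], newtons=35)

```text
time_s: 59.1
position: [0.4547, -0.3347, 0.0084]
eef_rot: [[0.154, -0.988, 0.001], [-0.988, -0.154, -0.0], [0.0, -0.001, -1.0]]
force: [-0.6, 1.4, 6.3]
finger_gap: 0.0495
finger_force: 37.0
```

>>> step_arm([
  {"dp":[0,0,-0.4],"turn":[0,0,0],"claw":0.5},
  {"dp":[0,0,-0.9],"turn":[0,0,0],"claw":0.5},
  {"dp":[0,0,-0.9],"turn":[0,0,0],"claw":0.5},
  {"dp":[0,0,-0.9],"turn":[0,0,0],"claw":0.5},
  {"dp":[0,0,-0.9],"turn":[0,0,0],"claw":0.5},
  {"dp":[0,0,0],"turn":[0,0,0],"claw":0.5},
])

```text
time_s: 59.7
position: [0.4565, -0.3355, 0.1324]
eef_rot: [[0.155, -0.988, 0.006], [-0.988, -0.155, -0.003], [0.004, -0.006, -1.0]]
force: [-0.2, 1.0, -0.7]
finger_gap: 0.0494
finger_force: 36.8
```

```bash
python3 -c "
from h import *
for i in range(3):b=optics.capture('side')
to(.528,.1083,.13,-1.4158)"
```

```text
at [ 0.454  -0.3342  0.1278] a -1.4166 tilt [0.     0.0004] gap 0.0496 F [-0.8  0.1 -2.1] grip 36.8 t 59.85 q6 [-0.29  0.44]
before turn units [-14.197  -4.704  -0.074]
after turn units [-14.194  -4.714  -0.074]
turn units -0.006
```

>>> step_arm([
  {"dp":[-0.887,-0.294,0],"turn":[0,0,0],"claw":0.5},
  {"dp":[-0.887,-0.294,0],"turn":[0,0,0],"claw":0.5},
  {"dp":[-0.887,-0.294,0],"turn":[0,0,0],"claw":0.5},
  {"dp":[-0.887,-0.294,0],"turn":[0,0,0],"claw":0.5},
  {"dp":[-0.887,-0.294,0],"turn":[0,0,0],"claw":0.5},
  {"dp":[-0.887,-0.294,0],"turn":[0,0,0],"claw":0.5},
  {"dp":[-0.887,-0.294,0],"turn":[0,0,0],"claw":0.5},
  {"dp":[-0.887,-0.294,0],"turn":[0,0,0],"claw":0.5},
])

```text
time_s: 60.65
position: [0.4905, -0.1122, 0.1267]
eef_rot: [[0.154, -0.988, -0.002], [-0.988, -0.154, -0.0], [-0.0, 0.002, -1.0]]
force: [0.6, -0.5, -1.4]
finger_gap: 0.0494
finger_force: 36.8
```

>>> step_arm([
  {"dp":[-0.887,-0.294,0],"turn":[0,0,0],"claw":0.5},
  {"dp":[-0.887,-0.294,0],"turn":[0,0,0],"claw":0.5},
  {"dp":[-0.887,-0.294,0],"turn":[0,0,0],"claw":0.5},
  {"dp":[-0.887,-0.294,0],"turn":[0,0,0],"claw":0.5},
  {"dp":[-0.887,-0.294,0],"turn":[0,0,0],"claw":0.5},
  {"dp":[-0.887,-0.294,0],"turn":[0,0,0],"claw":0.5},
  {"dp":[-0.887,-0.294,0],"turn":[0,0,0],"claw":0.5},
  {"dp":[-0.887,-0.294,0],"turn":[0,0,0],"claw":0.5},
])

```text
time_s: 61.45
position: [0.5275, 0.1087, 0.1266]
eef_rot: [[0.154, -0.988, -0.002], [-0.988, -0.154, -0.001], [0.001, 0.002, -1.0]]
force: [0.3, 0.2, -0.4]
finger_gap: 0.0492
finger_force: 36.8
```

```bash
python3 -c "
from h import *
for i in range(8):b=optics.capture('side')
to(.528,.1078,.0065,-1.4158)"
```

```text
at [0.5279 0.1071 0.1274] a -1.4171 tilt [-0.0009 -0.0004] gap 0.0492 F [ 0.3 -0.3 -1.2] grip 36.7 t 61.85 q6 [ 0.56 -0.41]
before turn units [-0.022 -0.007  4.03 ]
after turn units [-0.022 -0.007  4.03 ]
turn units -0.009
```

>>> step_arm([
  {"dp":[0,0,0.9],"turn":[0,0,0],"claw":0.5},
  {"dp":[0,0,0.9],"turn":[0,0,0],"claw":0.5},
  {"dp":[0,0,0.9],"turn":[0,0,0],"claw":0.5},
  {"dp":[0,0,0.7],"turn":[0,0,0],"claw":0.5},
  {"dp":[0,0,0.4],"turn":[0,0,0],"claw":0.5},
  {"dp":[0,0,0.2],"turn":[0,0,0],"claw":0.5},
  {"dp":[0,0,0],"turn":[0,0,0],"claw":0.5},
  {"dp":[0,0,0],"turn":[0,0,0],"claw":0.5},
])

```text
time_s: 62.65
position: [0.5289, 0.1081, 0.0086]
eef_rot: [[0.154, -0.988, 0.001], [-0.988, -0.154, 0.0], [-0.0, -0.001, -1.0]]
force: [-0.1, 0.1, -1.4]
finger_gap: 0.0493
finger_force: 36.7
```

```bash
python3 -c "
from h import *
for i in range(5):b=optics.capture('side')
to(.528,.1078,.005,-1.4158)"
```

```text
at [0.5287 0.1082 0.0085] a -1.4161 tilt [0.0011 0.0007] gap 0.0492 F [ 1.2  0.  -1.5] grip 36.7 t 62.9 q6 [ 0.57 -0.41]
before turn units [0.009 0.024 0.118]
after turn units [0.009 0.024 0.118]
turn units -0.002
```

>>> step_arm([
  {"dp":[0,0.03,0.07],"turn":[0,0,0],"claw":0.5},
  {"dp":[0,0,0.05],"turn":[0,0,0],"claw":0.5},
  {"dp":[0,0,0],"turn":[0,0,0],"claw":0.5},
  {"dp":[0,0,0],"turn":[0,0,0],"claw":0.65},
  {"dp":[0,0,0],"turn":[0,0,0],"claw":0.85},
  {"dp":[0,0,0],"turn":[0,0,0],"claw":0.85},
  {"dp":[0,0,0],"turn":[0,0,0],"claw":0.85},
])

```text
time_s: 63.6
position: [0.5274, 0.1077, 0.004]
eef_rot: [[0.154, -0.988, -0.0], [-0.988, -0.154, -0.0], [0.0, 0.0, -1.0]]
force: [0.1, -0.4, 0.2]
finger_gap: 0.0728
finger_force: 0.0
```

>>> step_arm([
  {"dp":[0,0,-0.4],"turn":[0,0,0],"claw":0.85},
  {"dp":[0,0,-0.9],"turn":[0,0,0],"claw":0.85},
  {"dp":[0,0,-0.9],"turn":[0,0,0],"claw":0.85},
  {"dp":[0,0,-0.9],"turn":[0,0,0],"claw":0.85},
  {"dp":[0,0,-0.9],"turn":[0,0,0],"claw":0.85},
  {"dp":[0,0,-0.9],"turn":[0,0,0],"claw":0.85},
])

```text
time_s: 64.2
position: [0.5273, 0.1076, 0.1534]
eef_rot: [[0.154, -0.988, 0.001], [-0.988, -0.154, 0.0], [-0.0, -0.001, -1.0]]
force: [0.9, 0.1, -0.2]
finger_gap: 0.0731
finger_force: 0.0
```

>>> step_arm([
  {"dp":[-0.9,0.35,-0.3],"turn":[0,0,0],"claw":0.85},
  {"dp":[-0.9,0.35,-0.3],"turn":[0,0,0],"claw":0.85},
  {"dp":[-0.9,0.35,0],"turn":[0,0,0],"claw":0.85},
  {"dp":[-0.9,0.35,0],"turn":[0,0,0],"claw":0.85},
  {"dp":[-0.9,0.35,0],"turn":[0,0,0],"claw":0.85},
  {"dp":[-0.9,0.35,0],"turn":[0,0,0],"claw":0.85},
  {"dp":[-0.9,0.35,0],"turn":[0,0,0],"claw":0.85},
  {"dp":[-0.9,0.35,0],"turn":[0,0,0],"claw":0.85},
])

```text
time_s: 65.0
position: [0.4104, 0.3092, 0.1702]
eef_rot: [[0.154, -0.988, 0.0], [-0.988, -0.154, 0.001], [-0.001, -0.001, -1.0]]
force: [0.0, 0.6, 0.0]
finger_gap: 0.0728
finger_force: 0.0
```

>>> step_arm([
  {"dp":[-0.9,0.35,0],"turn":[0,0,0],"claw":0.85},
  {"dp":[-0.9,0.35,0],"turn":[0,0,0],"claw":0.85},
  {"dp":[-0.9,0.35,0],"turn":[0,0,0],"claw":0.85},
  {"dp":[-0.9,0.35,0],"turn":[0,0,0],"claw":0.85},
  {"dp":[-0.9,0.35,0],"turn":[0,0,0],"claw":0.85},
  {"dp":[-0.9,0.35,0],"turn":[0,0,0],"claw":0.85},
  {"dp":[-0.9,0.35,0],"turn":[0,0,0],"claw":0.85},
  {"dp":[-0.9,0.35,0],"turn":[0,0,0],"claw":0.85},
])

```text
time_s: 65.8
position: [0.2942, 0.5096, 0.1702]
eef_rot: [[0.154, -0.988, 0.0], [-0.988, -0.154, 0.001], [-0.0, -0.0, -1.0]]
force: [0.8, -0.1, -0.1]
finger_gap: 0.0727
finger_force: 0.0
```

```bash
python3 -c "
from h import *
for i in range(3):b=optics.capture('top');s=optics.capture('side')
cv2.imwrite('pics/top9.png',b)
a=cv2.imread('pics/top0.png')
for n,(y0,y1,x0,x1) in dict(case=(208,240,186,226),slider=(208,232,226,262),pw=(206,232,266,293),tin=(166,194,177,204),carton=(153,190,273,302)).items():
    r=cv2.matchTemplate(cv2.resize(b[y0-6:y1+6,x0-6:x1+6],None,fx=4,fy=4,interpolation=2),cv2.resize(a[y0:y1,x0:x1],None,fx=4,fy=4,interpolation=2),5);_,v,_,l=cv2.minMaxLoc(r);print(n,round(v,3),(np.array(l)-24)/4)
to(.528,.1078,.005,-1.4158)
cv2.imwrite('pics/fin.png',cv2.resize(np.vstack([b[120:260,70:310],s[80:270,120:360]]),None,fx=1.8,fy=1.8,interpolation=2))"
```

```text
case 0.995 [-0.25 -0.75]
slider 0.975 [ 0.   -0.75]
pw 0.992 [ 0.  -0.5]
tin 1.0 [0. 0.]
carton 0.999 [0. 0.]
at [0.2951 0.5081 0.1696] a -1.4165 tilt [-0.     -0.0001] gap 0.0726 F [ 0.2 -0.   0.5] grip 0.0 t 66.1 q6 [ 1.38 -1.22]
before turn units [14.379 -5.62   5.486]
after turn units [14.382 -5.611  5.486]
turn units -0.005
```

View pics/fin.png

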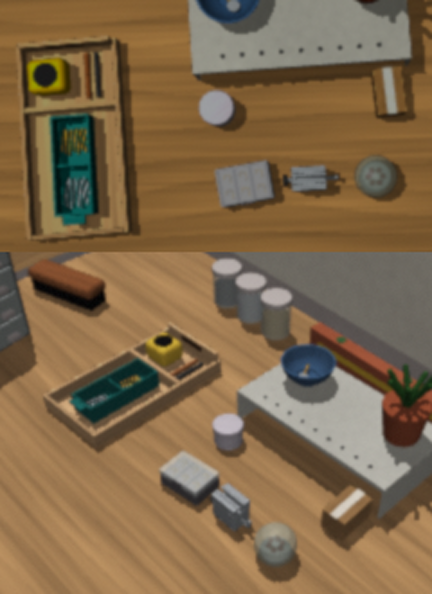

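The tray lies flat in the large bay with its nails. Case, slider and paperweight stand within about 2 mm of their spots. Tin and carton have not moved. Handing in.

```bash
python3 -c "
from plant import bot
print(bot.sign_off())"
```

```text
the job is handed in; nothing more can be done
None
```

The job is handed in: the nail tray is flat in the carrier's large bay with its nails inside, the slider, paperweight and case are back upright within about 2 mm of their starting spots, and the tin and carton have not moved.

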